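# Swing out the tag rail and hang the yellow job tag at the mark

### The job

Swing the folded rail with the upright black end grip out until it clicks past its catch and rests fully home against its stop. Then take the yellow tag hanger off the parking bar, hook it over the rail outside the white ring (between it and the end grip), and slide it along the rail, without lifting it off, until its hook is centred on the red ring; leave it hanging there. Leave the blue hanger on its bar and do not disturb the other things.

Things in the scene. Friction and masses are not known exactly. Their poses are not given: they have to be found in the camera images.
- rail_stand: fixed grey pillar (foot 80 mm across) that carries the swinging rail; origin on the bench under the pivot, z up; the pivot is upright, on this z axis. The rail's pointing direction in this frame is -y at joint 0 and turns clockwise seen from above, to -x near joint 1.6. A disc 84 mm across sits at 150 to 158 mm height, the pivot pin ends at 218 mm
- swing_rail (a joint): hinge angle of the rail, rad: near 0 folded, grows as it swings out (clockwise seen from above), 1.60 at the hard stop. A spring ball catch resists from about 1.2 to 1.41 and beyond that drives the rail home to 1.60 and holds it; it needs about 3 N at the end grip
- rail_root (a point): point on the pivot axis at the height of the top of the rail (196 mm); x points along the rail to its free end, z up. The rail is a round steel bar, 12 mm diameter, its axis 6 mm under this point, from the blue hub (radius 19 mm) to x = 180 mm. White painted ring at x = 110 to 114 mm
- rail_grip (a point): middle of the upright black end grip, a sleeve 15 mm in diameter on the rail's turned-up end at x = 180 mm from the pivot; it spans 204 to 240 mm above the bench, this point lies at 225 mm
- red_mark (a point): centre of the red painted ring (14 mm wide) on the rail, at the top of the rail, 50 to 85 mm from the pivot; same axes as rail_root. A hanger that hangs at the mark has its origin here
- parking_bar: fixed stand; origin on the bench under its middle. Bar along y, 12 mm diameter, 200 mm long, axis at 135 mm height, on posts at y = +-100 mm with feet 90 mm in x; nothing above the bar
- yellow_hanger: tag hanger: yellow tag and grip tab, bent steel hook; 0.09 kg; starts on the parking bar. Origin: middle of the saddle's underside, which rests on top of the bar; x along the bar, z up. Saddle 22 mm in x, 28 in y, 5 thick. Tag 44 mm in x, 6 in y, z -108 to -56 mm, centred under the bar, so the hanger cannot be lifted straight up off a bar
- yellow_tab (a point): point in the yellow grip tab, 28 mm above the origin; same axes. The tab stands on the saddle: 20 mm in x, 10 mm in y, from 5 to 46 mm above the origin; grasp it across y
- yellow_mouth (a point): middle of the hook's side mouth (y = -14, z = -39 mm from the origin; same axes): a bar goes in and out here, along y. Slot under the saddle 20 mm wide in y. Short leg on the -y side down to z = -24 mm, its tip flaring to y = -19; long leg on the +y side (y 10 to 14) down to z = -56, where a web (z -58 to -54) runs back to the tag. Mouth clear from z -54 to -24
- blue_hanger: the same hanger in blue, beside the yellow one on the parking bar (84 mm apart, either order); stays there
- flux_bottle: bystander: white flux bottle with red cap, 42 mm wide, 116 mm tall; origin at the middle of its underside
- loupe: bystander: black eye loupe standing on its wide rim, 37 mm across, 31 mm high; origin at the middle of its underside
- cylinder_brass: bystander: brass lock cylinder lying flat, 38 x 70 x 17 mm; origin at the middle of its underside
- grey_cup: bystander: grey cup holding swabs, 64 mm wide, 128 mm tall over the swabs; origin at the middle of its underside
- driver_violet: bystander: violet screwdriver lying along its y, 164 mm long, 14 mm high; origin at the middle of its underside
- cylinder_nickel: bystander: nickel lock cylinder lying flat, 38 x 70 x 17 mm; origin at the middle of its underside
Mind the look-alikes: they are no part of the job. Leave any green look-alike of the yellow_hanger alone.

How it is judged:
On the way, in this order (a step that is already met when the one before it is completed fails the run):
1. the rail is swung out past its catch and rests at its stop (value of joint swing_rail above 1.56 rad), for 0.3 s.
2. the yellow hanger is hooked over the rail outside the white ring (y of yellow_hanger in the frame of rail_root between -0.009 and 0.009 m and z of yellow_hanger in the frame of rail_root between -0.004 and 0.007 m and angle between yellow_hanger's own z axis and vertical below 0.25 rad and angle between the x axis of yellow_hanger and the x axis of rail_root, either way round below 0.4 rad and x of yellow_hanger in the frame of rail_root between 0.115 and 0.17 m and value of joint swing_rail above 1.5 rad), for 0.2 s.
3. the yellow hanger has been slid along the rail to the red ring (y of yellow_hanger in the frame of rail_root between -0.009 and 0.009 m and z of yellow_hanger in the frame of rail_root between -0.004 and 0.007 m and angle between yellow_hanger's own z axis and vertical below 0.25 rad and angle between the x axis of yellow_hanger and the x axis of rail_root, either way round below 0.4 rad and x of yellow_hanger in the frame of red_mark between -0.006 and 0.006 m), for 0.2 s.
At the end, for the whole second after the job is handed in: The rail stands at its stop (joint above 1.56 rad); the yellow hanger hangs still on the rail, upright within 0.25 rad, its hook centred within 6 mm of the middle of the red ring; the blue hanger is within 30 mm of where it was on the parking bar (all of step 3 and value of joint swing_rail above 1.56 rad and linear speed of yellow_hanger below 0.03 m/s and contact force between yellow_hanger and rail_stand above 0.2 N and distance of blue_hanger from where it was at the start of the episode below 0.03 m); the robot touches nothing.
It fails at once if the yellow hanger is put on or lifted off the rail between the pillar and the white ring instead of being slid there (x of yellow_hanger in the frame of rail_root between 0.02 and 0.1 m and y of yellow_hanger in the frame of rail_root between -0.012 and 0.012 m and z of yellow_hanger in the frame of rail_root between 0.014 and 0.05 m).
It fails at once if the blue hanger is moved more than 30 mm (distance of blue_hanger from where it was at the start of the episode above 0.03 m).
It fails at once if a bystander is moved more than 25 mm (distance of any of flux_bottle, loupe, cylinder_brass, grey_cup, driver_violet, cylinder_nickel from where it was at the start of the episode above 0.025 m).
It fails at once if the flux bottle or the cup is tipped (angle between any of flux_bottle, grey_cup's own z axis and vertical above 0.4 rad).
It also fails if it takes over 61 s, if anything falls off the work surface, if the arm or the gripper's body presses on something with over 40 N, if the wrist force passes 120 N, or if a joint passes its speed limit or range.

### The arm

A 6-joint arm with a two-finger parallel gripper is mounted at the origin on a cart in front of the work surface, level with it; the furniture and walls round the work are solid. World frame = base frame: x ahead of the robot, y to its left, z up, the work surface at z = 0. Lengths are in m, angles in rad, forces in N, time in s.
With the tool pointing down it reaches from about 0.25 to 0.8 m from the base axis. Payload 8.5 kg.
Tool frame: the origin (TCP) lies at the very end of the fingers, on their centre line; the grasp point (between the pads) lies 19 mm behind it; x points along the fingers, y is the direction in which the jaws open and shut, and the axes are right-handed (so a half turn about x gives the same grasp; the last joint's range is limited). The gripper opens to 85 mm and grips with 20 to 120 N. Pads are 22 mm wide; open, the fingers measure 114 mm over their backs; the gripper's body (76 mm by 85 mm) begins 54 mm behind the grasp point. The pads swing forward as they close: fully open they stand 13 mm farther back than shut.
Start: joints at [1.101, 0.238, -0.013, 1.319, 0, 1.571], TCP at [0.238, 0.468, 0.231] pointing down, gripper open.
Joint ranges: [-2.66, 2.66], [-1.03, 1.9], [-1.14, 1.46], [-1.82, 2.27], [-1.45, 1.34], [-3.14, 3.14]. Speed limits (rad/s): [2.22, 2.22, 2.79, 3.14, 3.14, 3.14].

### API

Orientations are given as a unit quaternion [x, y, z, w].
In Python, from cell import arm, imaging, finder gives the robot as it stands. The module is installed in compiled form; this text tells all that it offers.
- The arm moves only by the tool send_rows, never from a script. Its argument "rows" is a list of rows, each a list of 6 numbers: the shift along the tool's x, y, z in cm, then the turn, a rotation vector about the tool's x, y, z in degrees. In form: [[tx, ty, tz, rx, ry, rz], ...]. A call has 1 to 5 rows; each row shifts and turns the pose as measured when the row begins, along the tool's axes as they then stand; what a row does not reach is not made up. A row lasts 1/8 s, in which the tool goes at most 62.5 mm and 10.7 degrees, less where a joint would pass 70% of its speed; a pose out of reach is approached as far as the arm can. A call with a gripper value outside its range is refused whole. "claw" is the opening, from 0 (shut) to 1 (fully open), set as the call begins (left out, the last holds). The fingers move at their own pace and stop on an object; "newtons" is the grip in N (left out, the last holds). Time passes only in rows, so rows that do not move let the fingers close. It gives the time, the measured TCP pose, the force and the opening at its end, in the units of the state.
- arm.get_state(): the state, without advancing time (a new reading comes with each control period).
- imaging.camera(name): name is "scene" or "side" or "wrist"; returns (picture, depth): 400x640x3 uint8, blue, green, red; 400x640 float32, m along the optical axis (not along the pixel's ray), 0 where there is no reading.
- imaging.get_calibration(name): a dict with "camera_matrix" (3x3 intrinsics, pixels), "cam_to_world" (4x4, takes a point from camera to world coordinates). Camera axes: x right, y down, z forward; pixel columns grow to the right and rows downward; lengths in m; the calibration is good to about 2 mm. A picture is of the moment at which its call begins: read the wrist's pose just before it. get_calibration takes no time and is no camera call; for the wrist camera it gives the pose at the moment of the call.
- arm.hand_in(): hands the job in, once; it reports no verdict.
Trained networks look in the newest picture that a camera, given by its name, has taken for a name from the list of things; names that differ only in an ending like _2 or _b are one class to them, and where a whole thing is asked for, a point or a joint stands for the part that bears it (a point fixed in the world has none). Each returns a list of dicts, best first, with "score" (0 to 1); they miss things now and then, are a little off and sometimes report something else, mostly with a low value. They report only what shows in the picture. A call takes as long as a camera call. They do not tell look-alikes from the thing itself.
- finder.boxes_of(camera, query): "centre" ([x, y, z] in m, in world coordinates, good to about 4 mm: the middle of the surface that is visible of it).
- finder.silhouettes(camera, query): "pixels" (400x640 bool, what is visible of it).
The state is a dict: "time_s": time; "qpos": joint angles; "joint_vel": joint speeds; "tau": joint torques, N m; "tool_pos": TCP position; "tcp_rot": TCP orientation; "wrist_force": force on the tool from outside, world axes, zero at the start; "torque": the same for the moment, N m; "finger_gap": finger opening in m.
Only numpy, scipy, OpenCV 4.12 (cv2) and the standard library are available. Lean on these libraries where they do the work, as an engineer would, in place of code of your own. Each camera call takes 0.05 s, during which the arm holds its last target.

## Working session

There is one attempt and no reset: what is moved stays moved. The work goes in short steps, Python scripts to look and compute and a tool call to move; the robot and the scene stay as the last step left them, time stands still between calls to the robot, and variables do not carry over. Pictures are saved under pics/ and viewed, and the job is handed in when it is done.

Besides the shell and the picture viewer there is one more tool, called after ">>>" as a command line: name --pt "numbers of a row" for each row, then --argument value for the rest. send_rows: Moves the arm, as the interface text tells. Its arguments: {"type":"object","properties":{"rows":{"type":"array","items":{"type":"array","items":{"type":"number"}}},"claw":{"type":"number"},"newtons":{"type":"number"}},"required":["rows"]}

```bash
mkdir -p pics
cat > h.py <<'E'
import numpy as np,cv2
from cell import arm,imaging,finder
from scipy.spatial.transform import Rotation as R
def snap(n,f):
    p,d=imaging.camera(n); cv2.imwrite('pics/'+f+'.png',p); c=imaging.get_calibration(n); return p,d,c
def w(c,d,u,v):
    K=c['camera_matrix'];z=d[int(v),int(u)];
    return (c['cam_to_world']@np.array([(u-K[0,2])*z/K[0,0],(v-K[1,2])*z/K[1,1],z,1]))[:3]
def cloud(c,d):
    K=c['camera_matrix'];v,u=np.mgrid[:d.shape[0],:d.shape[1]]
    P=np.stack([(u-K[0,2])*d/K[0,0],(v-K[1,2])*d/K[1,1],d],-1)
    return P@c['cam_to_world'][:3,:3].T+c['cam_to_world'][:3,3]
def proj(c,p):
    q=np.linalg.inv(c['cam_to_world'])@np.append(p,1);K=c['camera_matrix'];return (K@q[:3])[:2]/q[2]
E
python3 - <<'E'
from h import *
np.set_printoptions(precision=4,suppress=True)
for n in('scene','side'):
    p,d,c=snap(n,n+'0'); print(n,c['cam_to_world'],c['camera_matrix'][0])
    np.savez(n+'0.npz',p=p,d=d,T=c['cam_to_world'],K=c['camera_matrix'])
    for q in ['rail_stand','rail_grip','yellow_hanger','blue_hanger','parking_bar','red_mark','yellow_tab','flux_bottle','grey_cup','loupe','driver_violet']:
        print(q,[(np.round(o['centre'],3).tolist(),round(o['score'],2)) for o in finder.boxes_of(n,q)][:4])
print(arm.get_state())
E
```

```text
scene [[ 0.7117 -0.3922  0.5828 -0.3432]
 [-0.7024 -0.3868  0.5975 -0.795 ]
 [-0.0089 -0.8346 -0.5508  0.9354]
 [ 0.      0.      0.      1.    ]] [488.7026   0.     324.1606]
rail_stand [([0.563, -0.299, 0.16], 0.58)]
rail_grip [([0.537, -0.311, 0.199], 0.6)]
yellow_hanger [([0.436, 0.249, 0.107], 0.8), ([0.452, 0.204, 0.042], 0.48)]
blue_hanger [([0.462, 0.165, 0.107], 0.88)]
parking_bar [([0.449, 0.207, 0.042], 0.72)]
red_mark []
yellow_tab [([0.439, 0.249, 0.106], 0.61)]
flux_bottle [([0.39, -0.257, 0.059], 0.8)]
grey_cup [([0.5, 0.273, 0.047], 0.65)]
loupe [([0.482, -0.29, 0.025], 0.67), ([0.393, -0.259, 0.063], 0.43)]
driver_violet [([0.459, -0.165, 0.013], 0.51)]
side [[ 0.1764 -0.8461  0.503  -0.2513]
 [-0.9843 -0.1546  0.0852 -0.0827]
 [ 0.0057 -0.5101 -0.8601  1.3879]
 [ 0.      0.      0.      1.    ]] [489.2841   0.     315.3509]
rail_stand [([0.56, -0.295, 0.157], 0.65)]
rail_grip [([0.524, -0.314, 0.194], 0.83)]
yellow_hanger []
blue_hanger [([0.47, 0.161, 0.084], 0.46)]
parking_bar [([0.48, 0.115, 0.012], 0.85)]
red_mark []
yellow_tab []
flux_bottle [([0.396, -0.251, 0.072], 0.83)]
grey_cup []
loupe [([0.485, -0.286, 0.021], 0.62), ([0.471, 0.164, 0.089], 0.53)]
driver_violet [([0.391, 0.189, 0.014], 0.59), ([0.521, -0.316, 0.197], 0.26)]
{'time_s': 1.2, 'qpos': array([ 1.101 ,  0.2382, -0.0135,  1.3192,  0.    ,  1.5708]), 'joint_vel': array([ 0.0002,  0.0019,  0.0008,  0.0006, -0.001 , -0.0002]), 'tau': array([ -0.    , -53.8588,  34.6692,   0.0032,  -0.    ,  -0.    ]), 'tool_pos': array([0.2376, 0.4681, 0.2313]), 'tcp_rot': array([ 0.1645,  0.6877, -0.1646,  0.6877]), 'wrist_force': array([0.7508, 0.1818, 0.0902]), 'torque': array([0.0032, 0.0399, 0.0189]), 'finger_gap': 0.08514177458308012}
```

View pics/scene0.png

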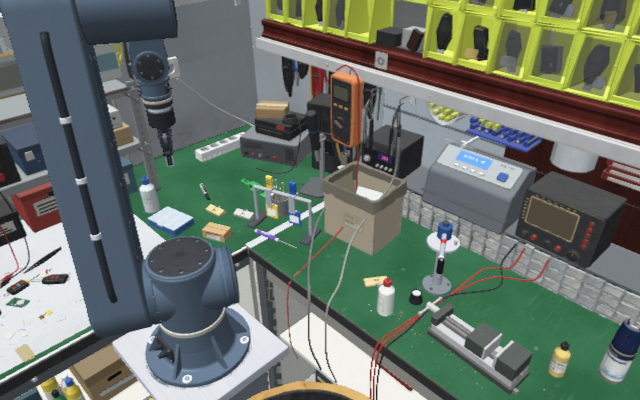

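View pics/side0.png

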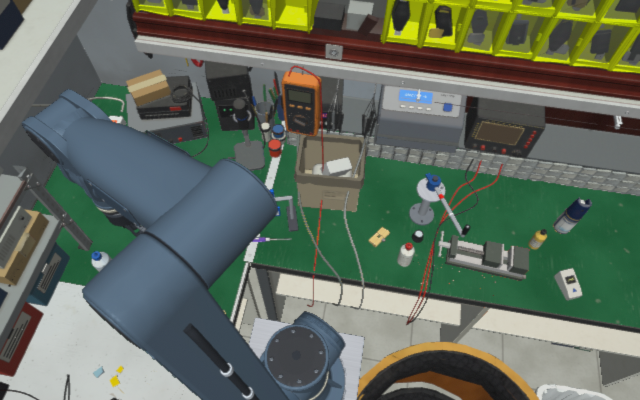

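Run:
```python
import cv2,numpy as np
a=cv2.imread('pics/scene0.png');b=cv2.imread('pics/side0.png')
x=cv2.resize(a[150:270,190:330],None,fx=4,fy=4,interpolation=2)[:480]
y=cv2.resize(a[210:320,360:500],None,fx=4,fy=4,interpolation=2)
z=cv2.resize(b[160:280,370:510],None,fx=4,fy=4,interpolation=2)
cv2.imwrite('pics/c1.png',x);cv2.imwrite('pics/c2.png',y);cv2.imwrite('pics/c3.png',z)
```

```text
(no output)
```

View pics/c1.png

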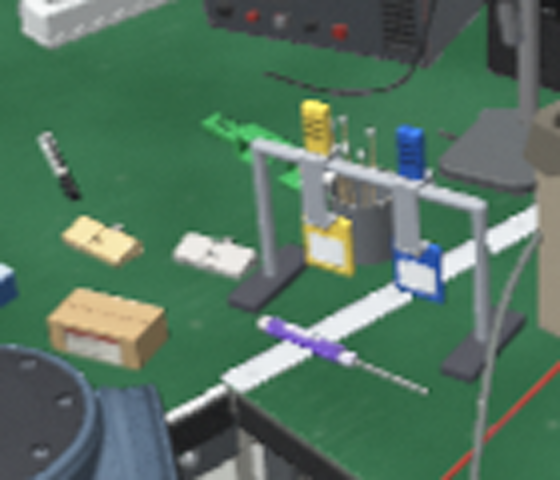

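View pics/c2.png

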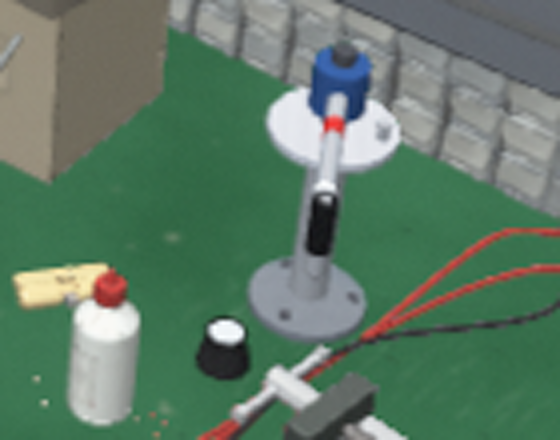

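View pics/c3.png

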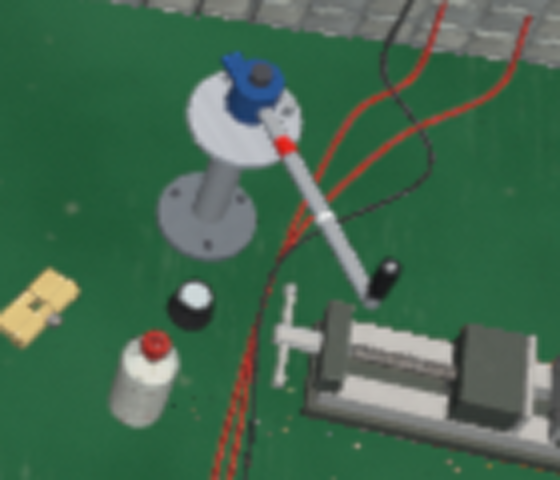

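Run:
```python
from h import *
np.set_printoptions(precision=4,suppress=True)
for n in('scene','side'):
    f=np.load(n+'0.npz');c=dict(camera_matrix=f['K'],cam_to_world=f['T']);P=cloud(c,f['d']);p=f['p'].astype(int)
    b,g,r=p[...,0],p[...,1],p[...,2];X,Y,Z=P[...,0],P[...,1],P[...,2]
    reg=(X>.4)&(X<.75)&(Y>-.6)&(Y<-.1)&(f['d']>0)
    def st(nm,m):
        m=m&reg
        if m.sum(): q=P[m]; print(n,nm,m.sum(),'med',np.median(q,0),'min',q.min(0),'max',q.max(0))
    st('disc',(Z>.150)&(Z<.163)&(b>140)&(g>140))
    st('hub',(Z>.163)&(b>r+50))
    st('pin',(Z>.205)&(X>.53)&(r<100)&(abs(b-r)<30)&(Y>-.5))
    st('black',(Z>.19)&(r<60)&(b<60))
    st('red',(Z>.18)&(Z<.21)&(r>g+60)&(abs(X-.58)<.1))
    st('rail',(Z>.182)&(Z<.2)&(abs(r-b)<25)&(r>110))
    st('foot',(Z>.003)&(Z<.03)&(abs(r-b)<25)&(r>80)&(X>.5))
    m=reg&(Z>.185)&(Z<.2)&(abs(r-b)<25)&(r>110)
    if m.sum():
        q=P[m][:,:2];v=np.linalg.svd(q-q.mean(0))[2][0];print('dir',v,np.degrees(np.arctan2(v[1],v[0])),q.mean(0))
```

```text
scene disc 368 med [ 0.5649 -0.2975  0.159 ] min [ 0.5314 -0.3336  0.152 ] max [ 0.6153 -0.252   0.1628]
scene hub 167 med [ 0.5646 -0.2975  0.2024] min [ 0.5553 -0.3117  0.1752] max [ 0.5897 -0.2747  0.2143]
scene pin 4109 med [ 0.7183 -0.3797  0.6303] min [ 0.5668 -0.5     0.2056] max [ 0.7494 -0.1     0.7505]
scene black 2092 med [ 0.6958 -0.2382  0.5492] min [ 0.409  -0.5999  0.2049] max [ 0.7488 -0.1     0.7268]
scene red 19 med [ 0.532  -0.3162  0.1974] min [ 0.5218 -0.3224  0.1918] max [ 0.5389 -0.3099  0.2   ]
scene rail 115 med [ 0.5009 -0.3335  0.1963] min [ 0.4113 -0.3856  0.1842] max [ 0.58   -0.2985  0.1997]
scene foot 519 med [ 0.5646 -0.3032  0.0133] min [ 0.5002 -0.5873  0.0031] max [ 0.7408 -0.1441  0.0296]
dir [-0.8759 -0.4826] -151.14688361208164 [ 0.4966 -0.3364]
side disc 287 med [ 0.5641 -0.278   0.1586] min [ 0.5348 -0.3304  0.1522] max [ 0.6119 -0.2495  0.163 ]
side hub 165 med [ 0.5707 -0.2828  0.2068] min [ 0.5558 -0.3074  0.1758] max [ 0.7462 -0.1574  0.3564]
side pin 3048 med [ 0.7206 -0.3397  0.6263] min [ 0.5678 -0.5     0.2125] max [ 0.7499 -0.1     0.7326]
side black 2742 med [ 0.7168 -0.3669  0.6045] min [ 0.4103 -0.5998  0.2054] max [ 0.7499 -0.1001  0.7437]
side red 19 med [ 0.532  -0.3137  0.1968] min [ 0.5218 -0.32    0.1882] max [ 0.5428 -0.3082  0.2006]
side rail 174 med [ 0.4844 -0.3405  0.1949] min [ 0.4227 -0.3755  0.1878] max [ 0.5637 -0.2962  0.1999]
side foot 388 med [ 0.5666 -0.2885  0.0127] min [ 0.5004 -0.5838  0.0031] max [ 0.7431 -0.1812  0.0294]
dir [-0.8732 -0.4874] -150.8307708092514 [ 0.4871 -0.339 ]
```

Run:
```python
from h import *
np.set_printoptions(precision=4,suppress=True)
H={}
for n in('scene','side'):
    f=np.load(n+'0.npz');c=dict(camera_matrix=f['K'],cam_to_world=f['T']);P=cloud(c,f['d']);p=f['p'].astype(int)
    b,g,r=p[...,0],p[...,1],p[...,2];X,Y,Z=P[...,0],P[...,1],P[...,2]
    m=(abs(X-.416)<.04)&(abs(Y+.379)<.04)&(Z>.2)&(Z<.26)
    q=P[m];print(n,'grip',m.sum(),q.min(0),q.max(0),np.median(q,0))
    m=(abs(X-.573)<.012)&(abs(Y+.292)<.012)&(Z>.21)
    print('pin',np.median(P[m],0),m.sum())
    ok=(f['d']>0)&(X>.15)&(X<.8)&(abs(Y)<.65)&(Z>.02)
    for x,y,z in P[ok]:
        k=(int(x/.05),int(np.floor(y/.05)));H[k]=max(H.get(k,0),z)
print('rows x .15..; cols y .6 ..-.65 cm')
print('      '+' '.join('%4d'%(j*5) for j in range(12,-14,-1)))
for i in range(3,16): print('%4d'%(i*5),' '.join('%4d'%(100*H.get((i,j),0)) for j in range(12,-14,-1)))
s=arm.get_state();print(R.from_quat(s['tcp_rot']).as_matrix())
```

```text
scene grip 114 [ 0.409  -0.3879  0.2   ] [ 0.4262 -0.3739  0.2434] [ 0.4152 -0.3828  0.226 ]
pin [ 0.5729 -0.2937  0.216 ] 46
side grip 64 [ 0.4103 -0.3862  0.2   ] [ 0.4372 -0.367   0.245 ] [ 0.415  -0.3773  0.2326]
pin [ 0.5724 -0.2904  0.2139] 38
rows x .15..; cols y .6 ..-.65 cm
        60   55   50   45   40   35   30   25   20   15   10    5    0   -5  -10  -15  -20  -25  -30  -35  -40  -45  -50  -55  -60  -65
  15   12   65   72   73   74   75   76   77   77   77    0    0    0    0    0    0    0    0    0    0    2    3    2    2    0    0
  20   68   68   73   73   73   74   75   75   74    0    0    0    0    0    0    0    0    0    0    0    0    0    0    0    0    0
  25   68   68   28   73   73   73    3    3    0    0    0    0    0    0    0    0    0    0    0    0    0    0    0    0    0    0
  30   68   68    0    0    0    0    3    3    0    0    0    0    0    2    0    2    0    0    0    0    0    0    0    0    0    0
  35   68   68    0    0    2    0    0    0    0    0    0    0    3    2    3    3    0   10   10    2    0    0    0    0    6    0
  40 
[... 456 characters left out ...]
 43   47   40   39   41   33    0   16   22   21    7    8    0    0    0    0
  60    0   66    0    0    0    0   31   30    0   48   51   51   47   42   47   39    0    0   19   16    9    9    9    0    0    0
  65   10   56   56   56   56   58   56   56   56   56   56   56   56   56   69   56   56   56   56   56   56   56   56   56   56   56
  70   20   56   62   62   63   64   64   65   65   66   67   67   68   69   69   70   71   71   72   73   73   74   75   75   74   71
  75   20   21   19   56   56   63   56   18   57   65   66   66   66   66   66   69   67   70   71   71   67   72   72   72   28   38
[[-0.0001  0.4527  0.8917]
 [-0.0001  0.8917 -0.4527]
 [-1.     -0.0002 -0.    ]]
```

```bash
cat >> h.py <<'E'
def down(yaw): # tool x down, tool y at world angle yaw (deg)
    a=np.radians(yaw);y=np.array([np.cos(a),np.sin(a),0]);x=np.array([0,0,-1.]);return np.stack([x,y,np.cross(x,y)],1)
def plan(wps,maxd=6.0,maxa=10):
    s=arm.get_state();p=s['tool_pos'].copy();M=R.from_quat(s['tcp_rot']).as_matrix();out=[]
    print('t',round(s['time_s'],2),'at',p.round(4),'yaw',np.degrees(np.arctan2(M[1,1],M[0,1])).round(1),'F',s['wrist_force'].round(1),'gap',round(s['finger_gap'],4),'q',s['qpos'].round(2))
    for t,yaw in wps:
        T=down(yaw);d=np.array(t)-p;r=R.from_matrix(T@M.T).as_rotvec()
        n=int(max(np.ceil(np.linalg.norm(d)*100/maxd),np.ceil(np.degrees(np.linalg.norm(r))/maxa),1))
        for i in range(n):
            rl=np.degrees(M.T@r/n); row=np.r_[M.T@(d/n)*100,rl];out.append(np.round(row,2).tolist())
            M=R.from_rotvec(r/n).as_matrix()@M;p=p+d/n
    for i in range(0,len(out),5):print(out[i:i+5])
E
python3 - <<'E'
from h import *
plan([((.24,.45,.33),63),((.436,-.415,.33),29),((.436,-.415,.212),29)])
f=np.load('scene0.npz');c=dict(camera_matrix=f['K'],cam_to_world=f['T']);P=cloud(c,f['d']);X,Y,Z=P[...,0],P[...,1],P[...,2]
m=(X>.5)&(X<.63)&(Y>-.2)&(Y<.12)&(Z>.23)&(f['d']>0)
v,u=np.nonzero(m);print(u.min(),u.max(),v.min(),v.max())
for y0 in np.arange(-.16,.1,.02):
  for x0 in np.arange(.5,.62,.02):
    k=m&(X>=x0)&(X<x0+.02)&(Y>=y0)&(Y<y0+.02)
    if k.sum()>1: print(round(x0,2),round(y0,2),k.sum(),Z[k].min().round(2),Z[k].max().round(2),end=' | ')
E
```

```text
t 1.2 at [0.2376 0.4681 0.2313] yaw 63.1 F [0.8 0.2 0.1] gap 0.0851 q [ 1.1   0.24 -0.01  1.32  0.    1.57]
[[-4.94, -0.75, 0.51, 0.04, -0.0, 0.0], [-4.94, -0.75, 0.51, 0.04, -0.0, 0.0], [0.0, -4.54, 3.78, 2.27, 0.0, 0.0], [0.0, -4.39, 3.96, 2.27, 0.0, 0.0], [0.0, -4.23, 4.13, 2.27, 0.0, 0.0]]
[[0.0, -4.07, 4.29, 2.27, 0.0, 0.0], [0.0, -3.89, 4.45, 2.27, 0.0, 0.0], [0.0, -3.71, 4.6, 2.27, 0.0, 0.0], [0.0, -3.53, 4.74, 2.27, 0.0, 0.0], [0.0, -3.34, 4.88, 2.27, 0.0, 0.0]]
[[0.0, -3.14, 5.01, 2.27, 0.0, 0.0], [0.0, -2.94, 5.13, 2.27, 0.0, 0.0], [0.0, -2.74, 5.24, 2.27, 0.0, 0.0], [0.0, -2.53, 5.35, 2.27, 0.0, 0.0], [0.0, -2.31, 5.44, 2.27, 0.0, 0.0]]
[[0.0, -2.1, 5.53, 2.27, 0.0, 0.0], [0.0, -1.88, 5.61, 2.27, 0.0, 0.0], [5.9, -0.0, 0.0, -0.0, 0.0, 0.0], [5.9, -0.0, 0.0, -0.0, 0.0, 0.0]]
334 401 69 178
0.6 -0.12 101 0.29 0.4 | 0.6 -0.1 115 0.31 0.46 | 0.6 -0.08 121 0.31 0.44 | 0.58 -0.02 3 0.37 0.4 | 0.6 -0.02 114 0.31 0.42 | 0.6 -0.0 134 0.32 0.46 | 0.6 0.02 24 0.3 0.42 | 0.58 0.04 3 0.33 0.33 | 0.6 0.04 350 0.23 0.5 | 0.58 0.06 9 0.35 0.47 | 0.6 0.06 406 0.29 0.51 | 0.58 0.08 38 0.34 0.45 | 0.6 0.08 334 0.29 0.49 |
```

>>> send_rows --pt "-4.9 -0.7 0.5 0 0 0" --pt "-4.9 -0.7 0.5 0 0 0" --pt "0 -4.5 3.8 2.3 0 0" --pt "0 -4.4 4.0 2.3 0 0" --pt "0 -4.2 4.1 2.3 0 0" --claw 0

```text
time_s: 1.82
tool_pos: [0.2811, 0.2775, 0.3317]
tcp_rot: [0.205, 0.676, -0.205, 0.677]
wrist_force: [1.1, -0.2, -0.4]
finger_gap: 0.0001
```

>>> send_rows --pt "0 -4.1 4.3 2.3 0 0" --pt "0 -3.9 4.5 2.3 0 0" --pt "0 -3.7 4.6 2.3 0 0" --pt "0 -3.5 4.7 2.3 0 0" --pt "0 -3.3 4.9 2.3 0 0"

```text
time_s: 2.45
tool_pos: [0.3469, -0.0196, 0.3331]
tcp_rot: [0.274, 0.65, -0.272, 0.655]
wrist_force: [1.6, 0.7, 0.2]
finger_gap: 0.0004
```

>>> send_rows --pt "0 -3.1 5.0 2.3 0 0" --pt "0 -2.9 5.1 2.3 0 0" --pt "0 -2.7 5.2 2.3 0 0" --pt "0 -2.5 5.3 2.3 0 0" --pt "0 -2.3 5.4 2.3 0 0"

```text
time_s: 3.08
tool_pos: [0.4096, -0.3172, 0.3349]
tcp_rot: [0.342, 0.616, -0.338, 0.624]
wrist_force: [1.0, 0.9, -0.2]
finger_gap: -0.0001
```

Run:
```python
from h import *
plan([((.436,-.415,.33),29),((.436,-.415,.212),29)])
```

```text
t 3.08 at [ 0.4096 -0.3172  0.3349] yaw 32.6 F [ 1.   0.9 -0.2] gap -0.0001 q [-0.66  0.21  0.21  1.56  0.01  0.34]
[[0.26, -1.52, 4.83, 1.79, 0.19, -0.3], [0.25, -1.37, 4.87, 1.79, 0.19, -0.3], [5.9, -0.0, -0.0, -0.0, -0.0, -0.0], [5.9, -0.0, -0.0, -0.0, -0.0, -0.0]]
```

>>> send_rows --pt "0.3 -1.5 4.8 1.8 0.2 -0.3" --pt "0.3 -1.4 4.9 1.8 0.2 -0.3" --pt "5.9 0 0 0 0 0" --pt "5.9 0 0 0 0 0"

```text
time_s: 3.58
tool_pos: [0.4404, -0.4278, 0.2123]
tcp_rot: [0.36, 0.603, -0.363, 0.612]
wrist_force: [0.5, -0.5, -0.7]
finger_gap: 0.0001
```

```bash
cat > arc.py <<'E'
from h import *
import sys
C=np.array([.573,-.292])
def arcwp(a0,a1,n,off=.0185,r=.18,z=.212):
    o=[]
    for th in np.linspace(a0,a1,n):
        k=np.radians(th);t=np.array([np.sin(k),-np.cos(k)])
        q=C+r*np.array([np.cos(k),np.sin(k)])-off*t
        o.append(((q[0],q[1],z),th-180.7+0+ .0))
    return o
E
python3 - <<'E'
from arc import *
# yaw: tool y = 29 at th=-150.7 => th+179.7
w=[(p,th0+179.7) for (p,_),th0 in zip(arcwp(-150.7,-242,11),np.linspace(-150.7,-242,11))]
plan(w)
p,d,c=snap('side','side1')
cv2.imwrite('pics/side1c.png',cv2.resize(p[140:290,370:530],None,fx=4,fy=4))
E
```

```text
t 3.58 at [ 0.4404 -0.4278  0.2123] yaw 28.5 F [ 0.5 -0.5 -0.7] gap 0.0001 q [-0.77  0.39  0.16  1.33 -0.    0.3 ]
[[-0.01, 0.16, -3.51, -0.48, 0.73, -0.21], [-0.0, -0.08, -2.88, 9.13, 0.0, 0.0], [-0.0, -0.08, -2.88, 9.13, 0.0, 0.0], [-0.0, -0.08, -2.88, 9.13, 0.0, 0.0], [-0.0, -0.08, -2.88, 9.13, 0.0, 0.0]]
[[-0.0, -0.08, -2.88, 9.13, 0.0, 0.0], [-0.0, -0.08, -2.88, 9.13, 0.0, 0.0], [-0.0, -0.08, -2.88, 9.13, 0.0, 0.0], [-0.0, -0.08, -2.88, 9.13, 0.0, 0.0], [-0.0, -0.08, -2.88, 9.13, 0.0, 0.0]]
[[-0.0, -0.08, -2.88, 9.13, 0.0, 0.0]]
```

View pics/side1c.png

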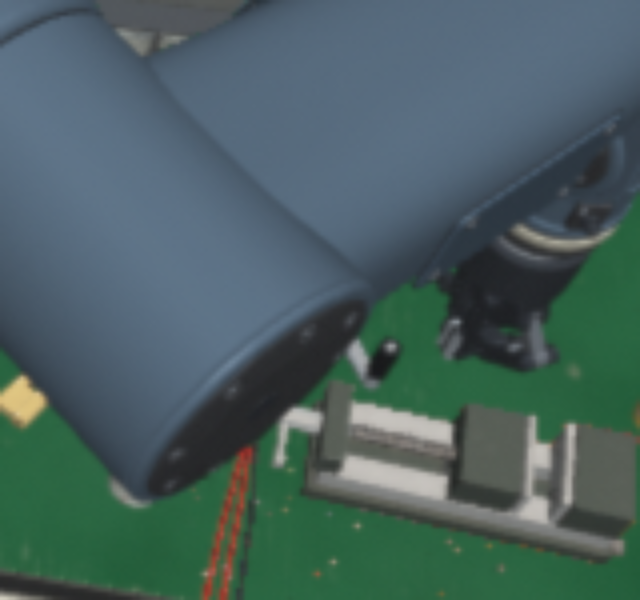

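>>> send_rows --pt "0 0.2 -3.5 0 0.7 -0.2" --pt "0 -0.1 -1.9 6 0 0" --pt "0 -0.1 -1.9 6 0 0" --pt "0 -0.1 -1.9 6 0 0" --pt "0 -0.1 -1.9 6 0 0"

```text
time_s: 4.25
tool_pos: [0.3923, -0.321, 0.2069]
tcp_rot: [0.483, 0.521, -0.483, 0.511]
wrist_force: [0.1, -0.2, -0.1]
finger_gap: -0.0001
```

Run:
```python
from arc import *
w=[(p,th0+179.7) for (p,_),th0 in zip(arcwp(-180,-242,11),np.linspace(-180,-242,11))]
plan(w)
p,d,c=snap('scene','scene1')
cv2.imwrite('pics/scene1c.png',cv2.resize(p[190:320,360:520],None,fx=4,fy=4))
```

```text
t 4.25 at [ 0.3923 -0.321   0.2069] yaw 3.7 F [ 0.1 -0.2 -0.1] gap -0.0001 q [-0.69  0.23 -0.09  1.27  0.    0.82]
[[-0.5, 0.13, -1.05, 4.04, -0.59, 0.61], [-0.0, -0.1, -1.95, 6.2, -0.0, 0.0], [-0.0, -0.1, -1.95, 6.2, -0.0, 0.0], [-0.0, -0.1, -1.95, 6.2, -0.0, 0.0], [-0.0, -0.1, -1.95, 6.2, -0.0, 0.0]]
[[-0.0, -0.1, -1.95, 6.2, -0.0, 0.0], [-0.0, -0.1, -1.95, 6.2, -0.0, 0.0], [-0.0, -0.1, -1.95, 6.2, -0.0, 0.0], [-0.0, -0.1, -1.95, 6.2, -0.0, 0.0], [-0.0, -0.1, -1.95, 6.2, -0.0, 0.0]]
[[-0.0, -0.1, -1.95, 6.2, -0.0, 0.0]]
```

View pics/scene1c.png

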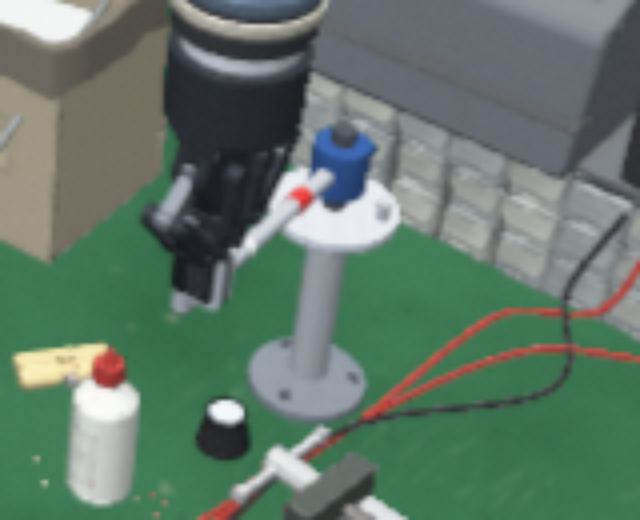

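Rail is being pushed along (rail end hidden behind the closed fingers, around pixel (415,250)). Continue the arc.

>>> send_rows --pt "-0.5 0.1 -1.1 4.0 -0.6 0.6" --pt "0 -0.1 -2 6.2 0 0" --pt "0 -0.1 -2 6.2 0 0" --pt "0 -0.1 -2 6.2 0 0" --pt "0 -0.1 -2 6.2 0 0"

```text
time_s: 4.92
tool_pos: [0.4032, -0.2289, 0.2185]
tcp_rot: [0.599, 0.374, -0.599, 0.377]
wrist_force: [-0.4, -1.2, -1.1]
finger_gap: -0.0001
```

Run:
```python
from arc import *
w=[(p,th0+179.7) for (p,_),th0 in zip(arcwp(-208,-242,7),np.linspace(-208,-242,7))]
plan(w)
```

```text
t 4.92 at [ 0.4032 -0.2289  0.2185] yaw -25.8 F [-0.4 -1.2 -1.1] gap -0.0001 q [-0.52  0.14 -0.18  1.25 -0.    1.51]
[[0.65, -0.03, -0.55, 2.47, 0.09, -0.24], [0.0, -0.1, -1.79, 5.67, 0.0, -0.0], [0.0, -0.1, -1.79, 5.67, 0.0, -0.0], [0.0, -0.1, -1.79, 5.67, 0.0, -0.0], [0.0, -0.1, -1.79, 5.67, 0.0, -0.0]]
[[0.0, -0.1, -1.79, 5.67, 0.0, -0.0], [0.0, -0.1, -1.79, 5.67, 0.0, -0.0]]
```

>>> send_rows --pt "0.6 0 -0.6 2.5 0 0" --pt "0 -0.1 -1.8 5.7 0 0" --pt "0 -0.1 -1.8 5.7 0 0" --pt "0 -0.1 -1.8 5.7 0 0" --pt "0 -0.1 -1.8 5.7 0 0"

```text
time_s: 5.55
tool_pos: [0.447, -0.1633, 0.2176]
tcp_rot: [0.668, 0.23, -0.667, 0.236]
wrist_force: [-0.3, -0.8, -1.3]
finger_gap: -0.0002
```

Run:
```python
from arc import *
w=[(p,th0+179.7) for (p,_),th0 in zip(arcwp(-234,-240,2),np.linspace(-234,-240,2))]
plan(w)
for n in('scene','side'):
  p,d,c=snap(n,n+'2')
  u,v=proj(c,[.53,-.2,.19]);u,v=int(u),int(v)
  cv2.imwrite('pics/%s2c.png'%n,cv2.resize(p[v-65:v+65,u-80:u+80],None,fx=4,fy=4))
```

```text
t 5.55 at [ 0.447  -0.1633  0.2176] yaw -51.5 F [-0.3 -0.8 -1.3] gap -0.0002 q [-0.35  0.16 -0.16  1.25 -0.01  2.12]
[[0.55, -0.15, -0.79, 2.76, 0.09, -0.44], [-0.0, -0.1, -1.89, 6.0, -0.0, 0.0]]
```

View pics/scene2c.png

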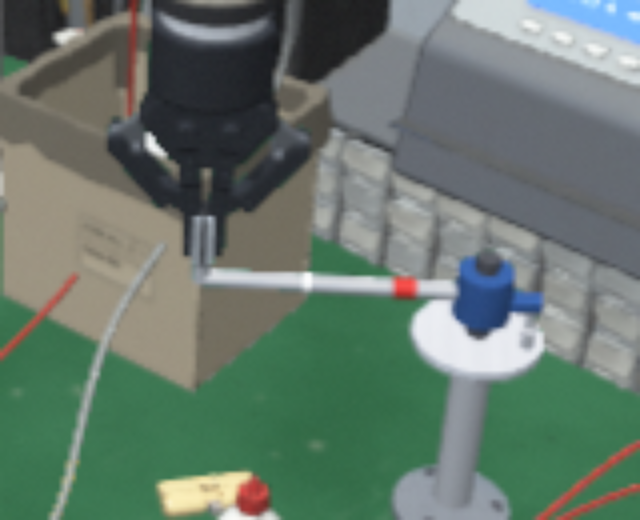

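View pics/side2c.png

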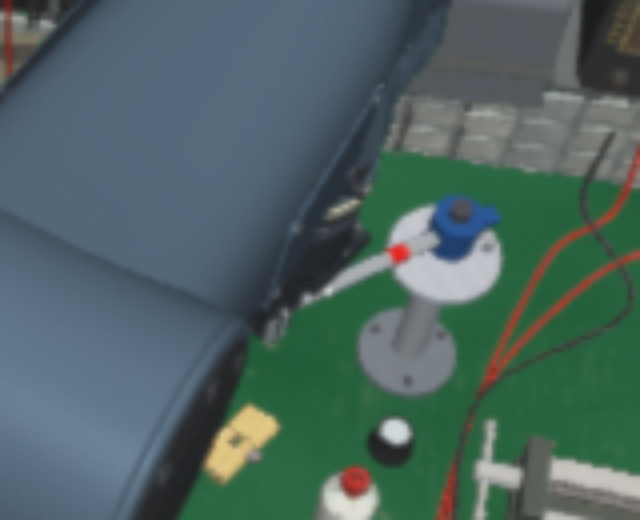

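>>> send_rows --pt "0.5 -0.2 -0.8 2.8 0 0" --pt "0 -0.1 -1.9 6 0 0" --pt "0 0 -0.8 2 0 0" --pt "0 0 0 0 0 0"

```text
time_s: 6.15
tool_pos: [0.4623, -0.1482, 0.214]
tcp_rot: [-0.678, -0.165, 0.694, -0.178]
wrist_force: [1.8, 0.6, 0.3]
finger_gap: 0.0002
```

```bash
cat > rail.py <<'E'
from h import *
np.set_printoptions(precision=4,suppress=True)
def rail(tag):
  for n in('scene','side'):
    p0,d,c=snap(n,tag+n);P=cloud(c,d);p=p0.astype(int);b,g,r=p[...,0],p[...,1],p[...,2];X,Y,Z=P[...,0],P[...,1],P[...,2]
    rad=np.hypot(X-.573,Y+.292)
    m=(rad<.165)&(rad>.03)&(Z>.186)&(Z<.203)&(d>0)
    q=P[m][:,:2]
    if len(q)>5:
        v=np.linalg.svd(q-q.mean(0))[2][0]; v=v*np.sign(v@(q.mean(0)-[.573,-.292]))
        o=(q.mean(0)-[.573,-.292]); print(n,len(q),'dir',np.degrees(np.arctan2(v[1],v[0])),'perp off pivot',np.cross(v,o))
        mr=m&(r>g+70)
        if mr.any(): print(' red along',((P[mr][:,:2]-[.573,-.292])@v).round(4), P[mr].mean(0))
    u,w_=proj(c,[.53,-.2,.19]);u,w_=int(u),int(w_)
    cv2.imwrite('pics/%s%sc.png'%(tag,n),cv2.resize(p0[w_-65:w_+65,u-80:u+80],None,fx=4,fy=4))
E
python3 - <<'E'
from arc import *
from rail import rail
plan([]); rail('r3')
E
```

```text
t 6.15 at [ 0.4623 -0.1482  0.214 ] yaw -61.9 F [1.8 0.6 0.3] gap 0.0002 q [-0.29  0.19 -0.13  1.27 -0.03  2.36]
scene 256 dir 122.20533850304413 perp off pivot 0.00041644276475955033
 red along [0.0538 0.0512 0.0463 0.0438 0.056  0.0535 0.051  0.0485 0.046  0.0435
 0.0557 0.0532 0.0507 0.0482 0.0457 0.0433 0.0554 0.0529 0.0504 0.0479
 0.0454 0.043  0.0526 0.0476 0.0451] [ 0.5457 -0.251   0.1944]
side 164 dir 122.56463995131622 perp off pivot -0.001929521261663382
 red along [0.0484 0.0464 0.0433 0.0567 0.0523 0.0502 0.0489 0.0461 0.0422 0.0545
 0.0519 0.0511 0.0466 0.0415 0.055  0.0545 0.0492 0.0456 0.0573 0.0545] [ 0.5474 -0.2492  0.1967]
```

View pics/r3scenec.png

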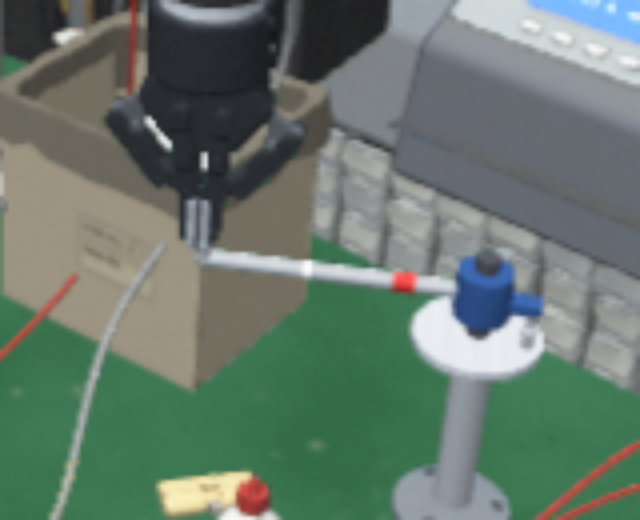

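>>> send_rows --pt "0 0 -0.7 2 0 0" --pt "0 0 -0.7 2 0 0" --pt "0 0 -0.5 0 0 0"

```text
time_s: 6.62
tool_pos: [0.4628, -0.1468, 0.214]
tcp_rot: [-0.672, -0.137, 0.711, -0.156]
wrist_force: [-19.8, -12.4, 11.2]
finger_gap: -0.0
```

Run:
```python
from arc import *
from rail import rail
plan([]); rail('r4')
```

```text
t 6.62 at [ 0.4628 -0.1468  0.214 ] yaw -66.0 F [-19.8 -12.4  11.2] gap -0.0 q [-0.28  0.2  -0.1   1.3  -0.05  2.45]
scene 256 dir 122.0816873690928 perp off pivot 0.0006923403903557057
 red along [0.0538 0.0513 0.0488 0.0463 0.0438 0.056  0.0535 0.051  0.0485 0.046
 0.0435 0.0557 0.0532 0.0507 0.0482 0.0457 0.0433 0.0554 0.0529 0.0504
 0.048  0.0455 0.0429 0.0526 0.0501 0.0476 0.045 ] [ 0.5459 -0.2508  0.1943]
side 167 dir 122.46416494028365 perp off pivot -0.00218954806002436
 red along [0.0519 0.0487 0.0479 0.0458 0.0544 0.0526 0.0501 0.0471 0.046  0.0424
 0.0546 0.0531 0.0499 0.0457 0.0411 0.0568 0.0549 0.0499 0.0457 0.0563
 0.0511] [ 0.5478 -0.249   0.1965]
```

View pics/r4scenec.png

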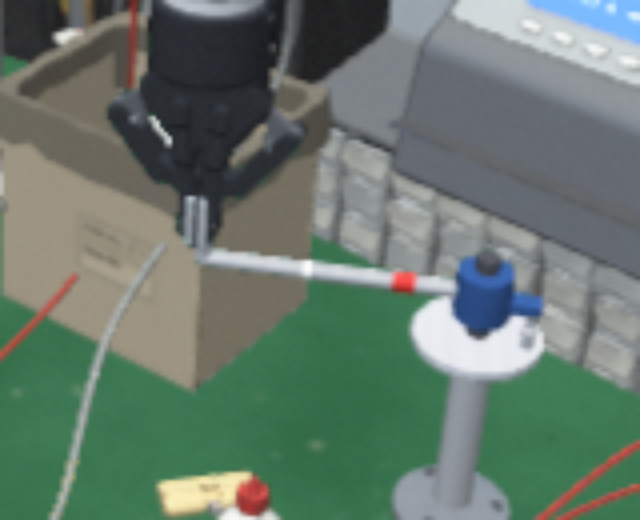

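>>> send_rows --pt "0 0 2 0 0 0" --pt "-1 0 3 0 0 0" --pt "-5 0 2 0 0 0" --pt "-5 0 0 0 0 0" --claw 0.5

```text
time_s: 7.22
tool_pos: [0.4003, -0.172, 0.3291]
tcp_rot: [-0.67, -0.142, 0.711, -0.158]
wrist_force: [1.5, -0.5, -0.2]
finger_gap: 0.0433
```

Run:
```python
from h import *
from rail import rail
np.set_printoptions(precision=4,suppress=True)
rail('r5')
f=np.load('scene0.npz');c=dict(camera_matrix=f['K'],cam_to_world=f['T']);P=cloud(c,f['d']);p=f['p'].astype(int)
b,g,r=p[...,0],p[...,1],p[...,2];X,Y,Z=P[...,0],P[...,1],P[...,2]
reg=(X>.35)&(X<.55)&(Y>.05)&(Y<.35)
m=reg&(Z>.130)&(Z<.145)&(abs(r-b)<30)&(r>110)
q=P[m];v=np.linalg.svd(q-q.mean(0))[2][0];print('bar',m.sum(),q.mean(0),v,np.degrees(np.arctan2(v[1],v[0])),((q-q.mean(0))@v).min(),((q-q.mean(0))@v).max())
for nm,mm in(('yel',(r>150)&(g>120)&(b<90)),('blu',(b>130)&(r<80))):
    for lo,hi in((.145,.2),(.02,.09)):
        k=reg&mm&(Z>lo)&(Z<hi);q=P[k];print(nm,lo,k.sum(),q.mean(0),q.min(0),q.max(0))
n=reg&(abs(r-b)<30)&(Z>.08)&(Z<.125)&(X<.475)
print(P[n][:, :].mean(0))
plan([((.36,.12,.3),-68),((.44,.25,.28),-163)])
```

```text
scene 257 dir 122.31006961158776 perp off pivot 0.00014541894991102616
 red along [0.0538 0.0513 0.0488 0.0463 0.0438 0.056  0.0535 0.051  0.0486 0.046
 0.0436 0.0557 0.0532 0.0507 0.0483 0.0457 0.0433 0.0554 0.0529 0.0504
 0.0479 0.0455 0.0429 0.0525 0.0501 0.0476 0.0452] [ 0.5458 -0.2509  0.1943]
side 96 dir 122.0564591593585 perp off pivot -0.0006304379509717711
 red along [0.0465 0.0427 0.0476 0.0488] [ 0.5469 -0.2536  0.1949]
bar 309 [0.4695 0.1799 0.1382] [ 0.4539 -0.8911 -0.0043] -63.007673650536326 -0.13943997638082387 0.14840146258512554
yel 0.145 47 [0.4391 0.2494 0.1671] [0.4346 0.2382 0.1484] [0.4451 0.2646 0.1888]
yel 0.02 35 [0.4456 0.2437 0.064 ] [0.4356 0.2273 0.0339] [0.4533 0.2749 0.0831]
blu 0.145 56 [0.465  0.171  0.1713] [0.4589 0.1606 0.145 ] [0.4755 0.1829 0.1915]
blu 0.02 44 [0.4714 0.1641 0.0622] [0.4588 0.1502 0.0338] [0.4781 0.1906 0.0855]
[0.4389 0.2305 0.1031]
t 7.33 at [ 0.4029 -0.1725  0.3321] yaw -65.5 F [ 1.7 -0.2 -0.4] gap 0.0427 q [-0.37  0.09  0.06  1.57 -0.05  2.35]
[[0.46, -5.69, -1.67, 0.5, 0.63, -0.19], [0.5, -5.7, -1.62, 0.5, 0.63, -0.19], [0.54, -5.71, -1.56, 0.5, 0.63, -0.19], [0.57, -5.72, -1.51, 0.5, 0.63, -0.19], [0.61, -5.73, -1.45, 0.5, 0.63, -0.19]]
[[0.2, -0.91, -1.23, 9.5, 0.0, 0.0], [0.2, -1.1, -1.06, 9.5, 0.0, 0.0], [0.2, -1.26, -0.87, 9.5, 0.0, 0.0], [0.2, -1.38, -0.65, 9.5, 0.0, 0.0], [0.2, -1.47, -0.41, 9.5, 0.0, 0.0]]
[[0.2, -1.52, -0.16, 9.5, 0.0, 0.0], [0.2, -1.52, 0.09, 9.5, 0.0, 0.0], [0.2, -1.49, 0.34, 9.5, 0.0, 0.0], [0.2, -1.41, 0.58, 9.5, 0.0, 0.0], [0.2, -1.3, 0.81, 9.5, 0.0, 0.0]]
```

Run:
```python
from h import *
np.set_printoptions(precision=3,suppress=True)
T=imaging.get_calibration('wrist')['cam_to_world'];s=arm.get_state();M=R.from_quat(s['tcp_rot']).as_matrix()
print('cam in tool',M.T@(T[:3,3]-s['tool_pos']),'\n',M.T@T[:3,:3])
plan([((.375,.20,.31),18)])
```

```text
cam in tool [-0.142  0.    -0.066] 
 [[-0.001 -0.265  0.964]
 [ 1.    -0.     0.001]
 [ 0.     0.964  0.265]]
t 7.33 at [ 0.403 -0.172  0.332] yaw -65.5 F [ 1.7 -0.2 -0.4] gap 0.0427 q [-0.37  0.09  0.06  1.57 -0.05  2.35]
[[0.1, -3.9, -1.44, -9.28, 0.36, 0.18], [0.1, -3.61, -2.05, -9.28, 0.36, 0.18], [0.11, -3.24, -2.61, -9.28, 0.36, 0.18], [0.12, -2.77, -3.09, -9.28, 0.36, 0.18], [0.13, -2.24, -3.5, -9.28, 0.36, 0.18]]
[[0.15, -1.65, -3.81, -9.28, 0.36, 0.18], [0.17, -1.01, -4.03, -9.28, 0.36, 0.18], [0.19, -0.35, -4.14, -9.28, 0.36, 0.18], [0.22, 0.32, -4.14, -9.28, 0.36, 0.18]]
```

>>> send_rows --pt "0.2 -4.5 -1.3 -9.3 0.4 0.2" --pt "0.2 -4.3 -2.1 -9.3 0.4 0.2" --pt "0.2 -4.0 -3.0 -9.3 0.4 0.2" --pt "0.2 -3.4 -3.5 -9.3 0.4 0.2" --pt "0.2 -2.8 -4.0 -9.3 0.4 0.2"

```text
time_s: 7.95
tool_pos: [0.3705, 0.0709, 0.3155]
tcp_rot: [-0.566, -0.413, 0.574, -0.424]
wrist_force: [0.1, -0.2, -0.6]
finger_gap: 0.043
```

Run:
```python
from h import *
plan([((.42,.25,.29),18)])
```

```text
t 7.95 at [0.3705 0.0709 0.3155] yaw -17.4 F [ 0.1 -0.2 -0.6] gap 0.043 q [ 0.2  -0.03 -0.11  1.5  -0.02  2.08]
[[0.55, -0.16, -4.65, -8.85, 0.28, 0.01], [0.57, 0.56, -4.62, -8.85, 0.28, 0.01], [0.6, 1.26, -4.48, -8.85, 0.28, 0.01], [0.62, 1.93, -4.23, -8.85, 0.28, 0.01]]
```

>>> send_rows --pt "0.5 -0.2 -4.7 -8.9 0.3 0" --pt "0.5 0.5 -4.6 -8.9 0.3 0" --pt "0.6 1.3 -4.5 -8.9 0.3 0" --pt "0.6 1.9 -4.2 -8.9 0.3 0" --pt "0 0 0 0 0 0"

```text
time_s: 8.57
tool_pos: [0.4167, 0.2601, 0.2914]
tcp_rot: [0.406, 0.581, -0.401, 0.58]
wrist_force: [-0.3, 0.3, 0.2]
finger_gap: 0.0425
```

Run:
```python
from h import *
plan([])
p,d,c=snap('wrist','w1')
np.savez('w1.npz',p=p,d=d,T=c['cam_to_world'],K=c['camera_matrix'])
for q in('yellow_hanger','yellow_tab','blue_hanger'): print(q,[(np.round(o['centre'],4).tolist(),round(o['score'],2)) for o in finder.boxes_of('wrist',q)][:4])
```

```text
t 8.57 at [0.4167 0.2601 0.2914] yaw 20.4 F [-0.3  0.3  0.2] gap 0.0425 q [0.55 0.16 0.04 1.44 0.01 1.77]
yellow_hanger [([0.4356, 0.2552, 0.1444], 0.86), ([0.5327, 0.4195, 0.0078], 0.66)]
yellow_tab [([0.5352, 0.4213, 0.0143], 0.98), ([0.4376, 0.2557, 0.1449], 0.73)]
blue_hanger [([0.465, 0.1789, 0.1457], 0.81), ([0.4391, 0.2565, 0.1473], 0.23)]
```

View pics/w1.png

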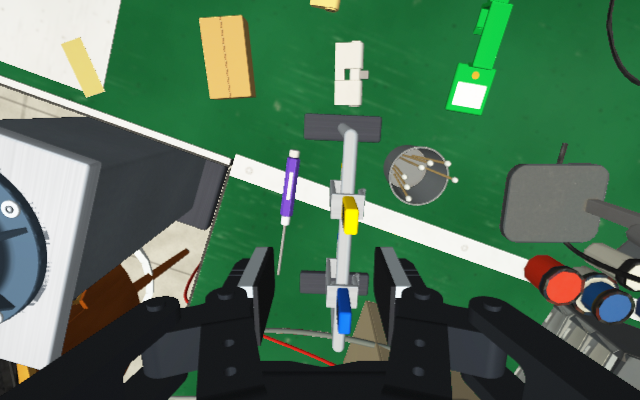

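Run:
```python
from h import *
np.set_printoptions(precision=4,suppress=True)
f=np.load('w1.npz');c=dict(camera_matrix=f['K'],cam_to_world=f['T']);P=cloud(c,f['d']);p=f['p'].astype(int)
cv2.imwrite('pics/w1c.png',cv2.resize(f['p'][120:340,290:410],None,fx=4.5,fy=2.7*1.0 if 0 else 2.7,interpolation=2) if 0 else cv2.resize(f['p'][165:265,280:420],None,fx=5,fy=5,interpolation=2))
b,g,r=p[...,0],p[...,1],p[...,2];X,Y,Z=P[...,0],P[...,1],P[...,2]
reg=(X>.35)&(X<.55)&(Y>.05)&(Y<.4)&(f['d']>0)
m=reg&(Z>.136)&(Z<.146)&(abs(r-b)<25)&(np.hypot(X-.437,Y-.252)>.025)&(np.hypot(X-.463,Y-.172)>.025)
q=P[m];q0=q.mean(0);v=np.linalg.svd(q[:,:2]-q0[:2])[2][0];v*=np.sign(v[1]);t=(q[:,:2]-q0[:2])@v;n=np.array([-v[1],v[0]])
print('bar',m.sum(),q0,np.degrees(np.arctan2(v[1],v[0])),t.min(),t.max(),np.ptp((q[:,:2]-q0[:2])@n))
for nm,mm in(('yel',(r>150)&(g>120)&(b<90)),('blu',(b>130)&(r<80))):
    k=reg&mm&(Z>.180)&(Z<.195);q=P[k];print(nm,k.sum(),q.mean(0),'along',((q[:,:2]-q0[:2])@v).min(),((q[:,:2]-q0[:2])@v).max(),'perp',((q[:,:2]-q0[:2])@n).min(),((q[:,:2]-q0[:2])@n).max())
# perpendicular profile of grey parts near yellow by height
a=(P[...,:2]-q0[:2])@v; w_=(P[...,:2]-q0[:2])@n
yt=reg&(r>150)&(g>120)&(b<90)&(Z>.18)
a0=np.median(a[yt])
for lo in np.arange(.07,.16,.01):
    k=reg&(abs(a-a0)<.013)&(Z>=lo)&(Z<lo+.01)&(abs(w_)<.04)
    if k.sum(): print(round(lo,3),k.sum(),'perp(+=robot side)',w_[k].min(),w_[k].max(),'along',a[k].min()-a0,a[k].max()-a0)
```

```text
bar 1369 [0.4448 0.2325 0.1402] 107.4444088555196 -0.12582933307551356 0.08326028157459375 0.012710453254939653
yel 375 [0.4388 0.2527 0.1867] along 0.010191399459165 0.029867029458535272 perp -0.005513084648885703 0.0046092491581057665
blu 282 [0.4643 0.173  0.187 ] along -0.07329620406403427 -0.05388011543237734 perp -0.005911964361194791 0.004133173653070849
0.08 89 perp(+=robot side) 0.0026903620679155677 0.013750640009359634 along -0.0036305644029854187 0.009185774201458358
0.09 16 perp(+=robot side) 0.010427128500067221 0.013614838541849762 along -0.007399010499308446 0.009382070423802496
0.1 16 perp(+=robot side) 0.009687909214137534 0.013628051722916028 along -0.010967475295167206 0.009424525432069883
0.11 23 perp(+=robot side) -0.017769137980496334 0.013701781038531707 along -0.011221597018028622 0.009421006763889517
0.12 40 perp(+=robot side) -0.017853063676427552 0.013650113500221718 along -0.0059885222124567185 0.00954661777152098
0.13 66 perp(+=robot side) -0.013867420534855103 0.013596935220821909 along -0.00595699468328946 0.012978712921962014
0.14 566 perp(+=robot side) -0.014485934422752455 0.01356775643717741 along -0.012558901438683361 0.012962597643927761
0.15 46 perp(+=robot side) -0.004217902538835163 0.004605656088776972 along -0.009453821648210441 0.008739582151103282
```

View pics/w1c.png

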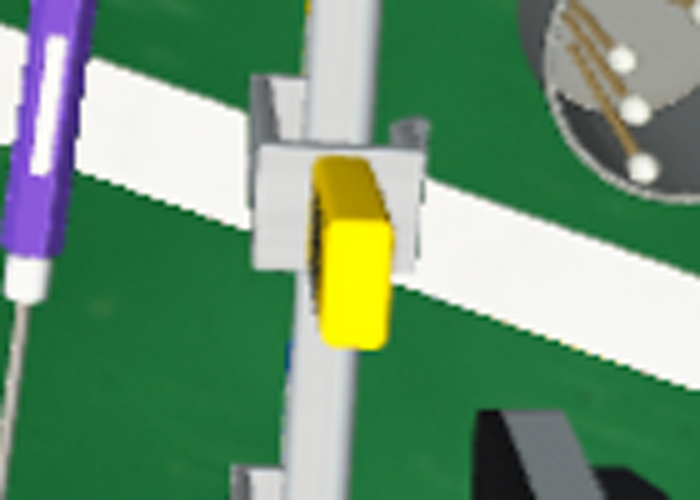

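Run:
```python
from h import *
plan([((.4388,.2527,.23),17.4),((.4388,.2527,.152),17.4)])
```

```text
t 8.78 at [0.4162 0.2569 0.2928] yaw 19.9 F [-0.7 -0.2 -0.8] gap 0.0427 q [0.55 0.16 0.04 1.45 0.   1.77]
[[3.14, 0.97, 0.6, 1.26, -0.16, -0.15], [3.14, 0.99, 0.57, 1.26, -0.16, -0.15], [3.9, -0.0, 0.0, -0.0, -0.0, 0.0], [3.9, -0.0, 0.0, -0.0, -0.0, 0.0]]
```

>>> send_rows --pt "3.1 1.0 0.6 1.3 -0.2 -0.1" --pt "3.1 1.0 0.6 1.3 -0.2 -0.1" --pt "0 0 0 0 0 0" --pt "0 0 0 0 0 0" --claw 0.38

```text
time_s: 9.28
tool_pos: [0.44, 0.2489, 0.2333]
tcp_rot: [0.423, 0.567, -0.419, 0.57]
wrist_force: [0.1, -1.2, 1.3]
finger_gap: 0.0323
```

Run:
```python
from h import *
plan([((.4388,.2527,.20),17.4),((.4388,.2527,.152),17.4)])
```

```text
t 9.28 at [0.44   0.2489 0.2333] yaw 16.9 F [ 0.1 -1.2  1.3] gap 0.0323 q [ 0.52  0.2  -0.06  1.3  -0.    1.79]
[[3.33, -0.03, -0.39, -0.48, -0.0, -0.4], [4.8, -0.0, 0.0, -0.0, -0.0, 0.0]]
```

>>> send_rows --pt "3.3 0 -0.4 -0.5 0 -0.4" --pt "2.4 0 0 0 0 0" --pt "2.4 0 0 0 0 0" --pt "0 0 0 0 0 0"

```text
time_s: 9.78
tool_pos: [0.4408, 0.2538, 0.1573]
tcp_rot: [0.422, 0.569, -0.415, 0.571]
wrist_force: [-0.3, -0.4, 0.6]
finger_gap: 0.0326
```

Run:
```python
from h import *
plan([((.4388,.2527,.152),17.4)])
p,d,c=snap('wrist','w2')
cv2.imwrite('pics/w2c.png',p[150:400,180:480])
```

```text
t 9.78 at [0.4408 0.2538 0.1573] yaw 17.4 F [-0.3 -0.4  0.6] gap 0.0326 q [ 0.52  0.24 -0.21  1.12  0.    1.79]
[[0.52, -0.23, 0.04, 0.04, -0.16, -0.54]]
```

View pics/w2c.png

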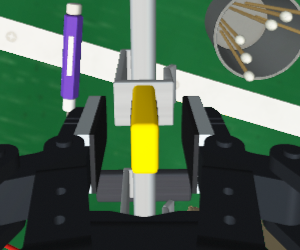

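>>> send_rows --pt "0.5 -0.2 0 0 0 -0.5" --pt "0 0 0 0 0 0"

```text
time_s: 10.07
tool_pos: [0.4406, 0.2542, 0.1558]
tcp_rot: [0.421, 0.57, -0.416, 0.57]
wrist_force: [-1.1, -0.3, 0.3]
finger_gap: 0.0324
```

>>> send_rows --pt "0 0 0 0 0 0" --pt "0 0 0 0 0 0" --pt "0 0 0 0 0 0" --pt "0 0 0 0 0 0" --claw 0 --newtons 60

```text
time_s: 10.58
tool_pos: [0.441, 0.2544, 0.1567]
tcp_rot: [0.421, 0.57, -0.415, 0.57]
wrist_force: [-0.0, 0.6, -1.5]
finger_gap: 0.0092
```

Run:
```python
from h import *
s=arm.get_state();x,y,z=s['tool_pos']
a=np.radians(197.4);o=np.array([np.cos(a),np.sin(a)])*.06
plan([((x,y,z+.033),17.4),((x+o[0],y+o[1],z+.033),17.4),((x+o[0],y+o[1],z+.18),17.4)],maxd=3)
p,d,c=snap('wrist','w3')
cv2.imwrite('pics/w3c.png',p[150:400,180:480])
```

```text
t 10.57 at [0.441  0.2544 0.1567] yaw 17.4 F [-0.   0.6 -1.5] gap 0.0092 q [ 0.52  0.24 -0.2   1.12  0.    1.79]
[[-1.65, 0.01, -0.01, 0.02, -0.12, -0.2], [-1.65, 0.01, -0.0, 0.02, -0.12, -0.2], [0.0, -3.0, 0.0, -0.0, -0.0, -0.0], [0.0, -3.0, 0.0, -0.0, -0.0, -0.0], [-2.94, -0.0, -0.0, -0.0, -0.0, -0.0]]
[[-2.94, -0.0, -0.0, -0.0, -0.0, -0.0], [-2.94, -0.0, -0.0, -0.0, -0.0, -0.0], [-2.94, -0.0, -0.0, -0.0, -0.0, -0.0], [-2.94, -0.0, -0.0, -0.0, -0.0, -0.0]]
```

View pics/w3c.png

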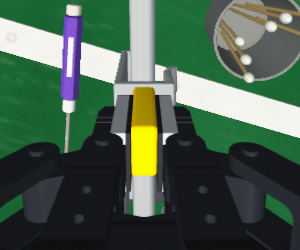

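>>> send_rows --pt "-1.6 0 0 0 0 0" --pt "-1.6 0 0 0 0 0" --pt "0 0 0 0 0 0" --pt "0 0 0 0 0 0"

```text
time_s: 11.12
tool_pos: [0.4403, 0.2539, 0.1882]
tcp_rot: [0.421, 0.57, -0.416, 0.57]
wrist_force: [-0.3, -0.1, -1.0]
finger_gap: 0.0091
```

Run:
```python
from h import *
plan([])
p,d,c=snap('wrist','w4')
cv2.imwrite('pics/w4c.png',cv2.resize(p[180:380,230:430],None,fx=3,fy=3))
p,d,c=snap('scene','s4')
cv2.imwrite('pics/s4c.png',cv2.resize(p[140:270,190:330],None,fx=4,fy=4))
```

```text
t 11.12 at [0.4403 0.2539 0.1882] yaw 17.4 F [-0.3 -0.1 -1. ] gap 0.0091 q [ 0.52  0.22 -0.14  1.2   0.    1.79]
```

View pics/w4c.png

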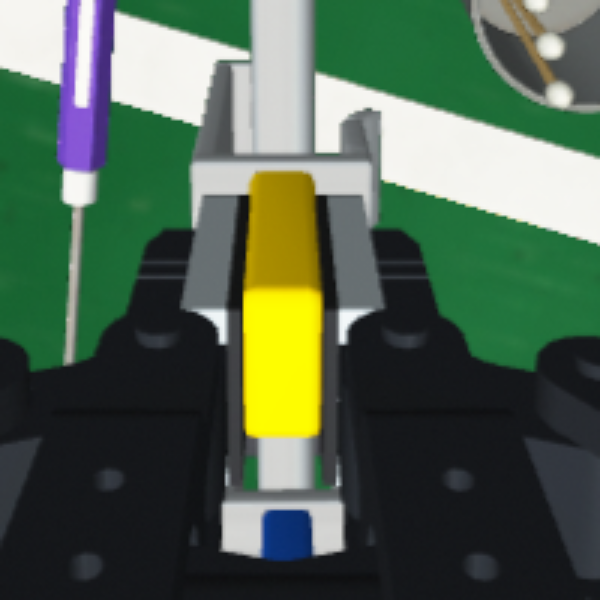

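View pics/s4c.png

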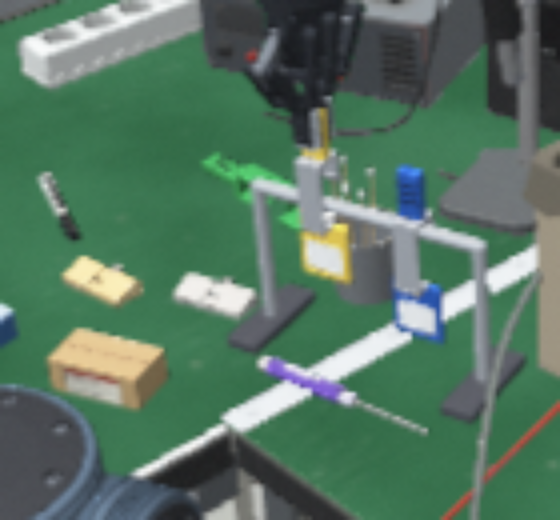

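>>> send_rows --pt "-0.1 -2 0 0 0 0" --pt "0 -2 0 0 0 0" --pt "0 -2 0 0 0 0" --pt "0 -1 0 0 0 0" --pt "-4 0 0 0 0 0"

```text
time_s: 11.85
tool_pos: [0.3693, 0.2307, 0.2246]
tcp_rot: [0.418, 0.571, -0.419, 0.569]
wrist_force: [0.4, 0.3, -1.3]
finger_gap: 0.0089
```

>>> send_rows --pt "-4 0 0 0 0 0" --pt "-4 0 0 0 0 0" --pt "-4 0 0 0 0 0" --pt "-2 0 0 0 0 0"

```text
time_s: 12.35
tool_pos: [0.3704, 0.2309, 0.3693]
tcp_rot: [0.418, 0.571, -0.419, 0.569]
wrist_force: [0.5, 0.7, -1.4]
finger_gap: 0.009
```

Run:
```python
from h import *
plan([])
p,d,c=snap('scene','s5')
cv2.imwrite('pics/s5c.png',cv2.resize(p[100:270,190:340],None,fx=3.5,fy=3.5))
```

```text
t 12.35 at [0.3704 0.2309 0.3693] yaw 17.5 F [ 0.5  0.7 -1.4] gap 0.009 q [0.56 0.08 0.14 1.63 0.   1.82]
```

View pics/s5c.png

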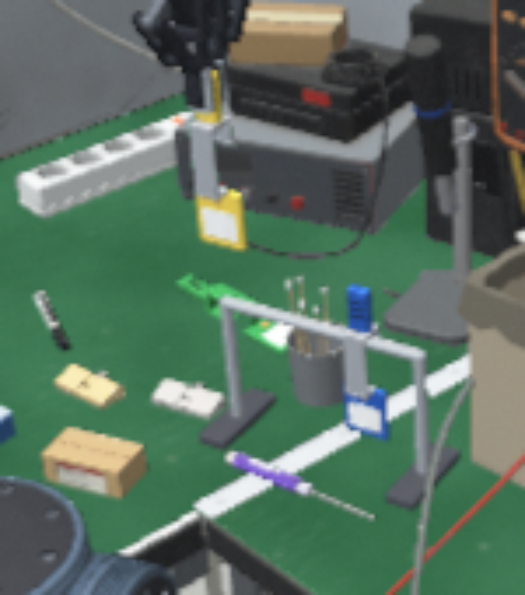

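Run:
```python
from h import *
plan([((.44,-.21,.36),32.2),((.44,-.21,.245),32.2)])
```

```text
t 12.4 at [0.3708 0.2311 0.371 ] yaw 17.4 F [-0.9 -0.4  0.5] gap 0.0089 q [0.56 0.08 0.14 1.64 0.   1.82]
[[0.12, -0.83, 5.52, -1.84, -0.02, -0.0], [0.13, -1.01, 5.49, -1.84, -0.02, -0.0], [0.13, -1.18, 5.46, -1.84, -0.02, -0.0], [0.13, -1.36, 5.41, -1.84, -0.02, -0.0], [0.13, -1.53, 5.37, -1.84, -0.02, -0.0]]
[[0.13, -1.7, 5.32, -1.84, -0.02, -0.0], [0.13, -1.87, 5.26, -1.84, -0.02, -0.0], [0.14, -2.04, 5.2, -1.84, -0.02, -0.0], [5.75, -0.0, -0.0, -0.0, 0.0, -0.0], [5.75, -0.0, -0.0, -0.0, 0.0, -0.0]]
```

>>> send_rows --pt "0.1 -0.8 5.5 -1.8 0 0" --pt "0.1 -1.0 5.5 -1.8 0 0" --pt "0.1 -1.2 5.5 -1.8 0 0" --pt "0.1 -1.4 5.4 -1.8 0 0" --pt "0.1 -1.5 5.4 -1.8 0 0"

```text
time_s: 13.02
tool_pos: [0.4176, -0.0486, 0.3616]
tcp_rot: [0.369, 0.604, -0.367, 0.603]
wrist_force: [1.1, 0.3, -0.3]
finger_gap: 0.0092
```

>>> send_rows --pt "0.1 -1.7 5.3 -1.8 0 0" --pt "0.1 -1.9 5.3 -1.8 0 0" --pt "0.1 -2.0 5.2 -1.8 0 0" --pt "0 0 0 0 0 0"

```text
time_s: 13.52
tool_pos: [0.4461, -0.2236, 0.3535]
tcp_rot: [0.34, 0.622, -0.339, 0.619]
wrist_force: [-0.1, 1.0, -0.5]
finger_gap: 0.0088
```

Run:
```python
from h import *
plan([((.444,-.208,.245),32.2)])
```

```text
t 13.53 at [ 0.4461 -0.2236  0.3535] yaw 32.6 F [-0.1  1.  -0.5] gap 0.0088 q [-0.47  0.19  0.23  1.62  0.    0.54]
[[5.43, 0.34, -0.68, 0.2, -0.14, 0.01], [5.43, 0.33, -0.7, 0.2, -0.14, 0.01]]
```

>>> send_rows --pt "3.6 0.2 -0.7 0.1 -0.1 0" --pt "3.6 0.2 -0.7 0.1 -0.1 0" --pt "3.6 0.2 0 0 0 0" --pt "0 0 0 0 0 0"

```text
time_s: 14.02
tool_pos: [0.4427, -0.207, 0.2401]
tcp_rot: [0.341, 0.621, -0.341, 0.618]
wrist_force: [0.3, -0.1, -0.4]
finger_gap: 0.0089
```

```bash
cat > look.py <<'E'
from h import *
np.set_printoptions(precision=4,suppress=True)
def look(tag):
    plan([])
    p,d,c=snap('wrist',tag);P=cloud(c,d);np.savez(tag+'.npz',p=p,d=d,T=c['cam_to_world'],K=c['camera_matrix'])
    q=p.astype(int);b,g,r=q[...,0],q[...,1],q[...,2]
    s=arm.get_state();M=R.from_quat(s['tcp_rot']).as_matrix();L=(P-s['tool_pos'])@M
    y=(r>150)&(g>120)&(b<90)&(d>0)&(np.abs(L[...,1])<.02)&(d<.25)
    if y.any(): print('tab in tool: x',L[y][:,0].min(),L[y][:,0].max(),'y',L[y][:,1].min(),L[y][:,1].max(),'z',L[y][:,2].min(),L[y][:,2].max())
    rail=(P[...,2]>.18)&(P[...,2]<.203)&(np.abs(r-b)<30)&(r>100)&(np.hypot(P[...,0]-.573,P[...,1]+.292)<.2)
    X=P[rail][:,:2]-[.573,-.292]
    if len(X)>20:
        a=np.radians(122.2);e=np.array([np.cos(a),np.sin(a)]);n=np.array([-e[1],e[0]])
        t=X@e;o=X@n
        print('rail pts',len(X),'along',t.min(),t.max())
        for lo in np.arange(.04,.18,.02):
            k=(t>=lo)&(t<lo+.02)
            if k.sum()>5: print(round(lo,2),k.sum(),'perp',np.percentile(o[k],[2,50,98]),'z',np.percentile(P[rail][k,2],97))
    return p,d,c
E
python3 - <<'E'
from look import *
p,d,c=look('w6')
p,d,c=snap('scene','s6')
u,v=map(int,proj(c,[.5,-.2,.2]))
cv2.imwrite('pics/s6c.png',cv2.resize(p[v-65:v+65,u-80:u+80],None,fx=4,fy=4))
E
```

```text
t 14.03 at [ 0.4427 -0.207   0.2401] yaw 32.3 F [ 0.3 -0.1 -0.4] gap 0.0089 q [-0.44  0.18 -0.07  1.33  0.    0.57]
tab in tool: x -0.03478111081941676 0.10391989856459519 y -0.005713479234948241 0.0043539883731350745 z -0.021261405519603625 0.010398841903264058
rail pts 2886 along 0.09784051391037729 0.18493477333286515
0.08 7 perp [-0.0076 -0.0073 -0.0057] z 0.19648780516602646
0.1 659 perp [-0.0075 -0.0004  0.0041] z 0.19868899082458213
0.12 716 perp [-0.007  -0.0005  0.0039] z 0.1984076371032985
0.14 850 perp [-0.0071  0.0002  0.0788] z 0.19869714031526056
0.16 556 perp [-0.0069  0.0011  0.0039] z 0.19873604995922517
```

View pics/w6.png

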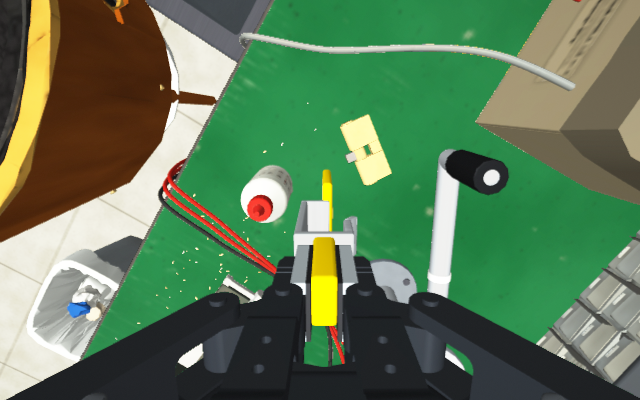

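View pics/s6c.png

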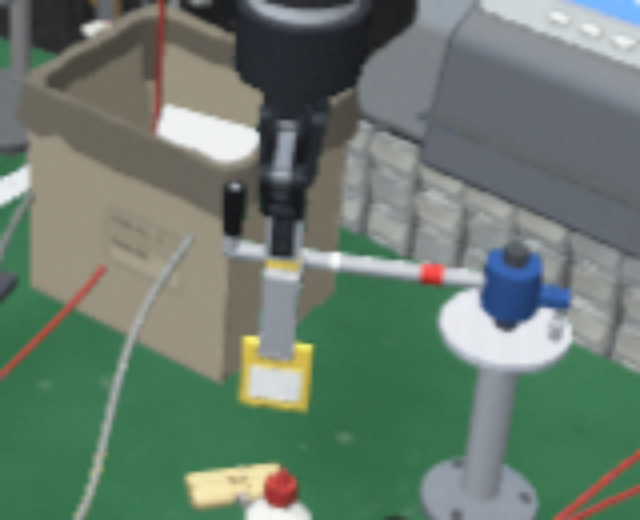

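>>> send_rows --pt "-0.2 2.0 0 0 0 0" --pt "0 2.0 0 0 0 0" --pt "0 0 0 0 0 0"

```text
time_s: 14.5
tool_pos: [0.4827, -0.1856, 0.2489]
tcp_rot: [0.342, 0.617, -0.341, 0.622]
wrist_force: [0.4, 0.0, -1.0]
finger_gap: 0.0091
```

Run:
```python
from look import *
p,d,c=look('w7')
cv2.imwrite('pics/w7c.png',cv2.resize(p[100:350,220:520],None,fx=2.4,fy=2.4))
```

```text
t 14.5 at [ 0.4827 -0.1856  0.2489] yaw 32.3 F [ 0.4  0.  -1. ] gap 0.0091 q [-0.37  0.21 -0.    1.35  0.    0.64]
tab in tool: x -0.03540109328846665 0.10404994173355966 y -0.0057319013019478384 0.004354920163008082 z -0.021018570017104193 0.01023475094715871
rail pts 1596 along 0.1128647330155101 0.18590287568392744
0.1 52 perp [-0.0071 -0.0044  0.0019] z 0.19659156124229882
0.12 513 perp [-0.0065 -0.0016  0.0313] z 0.19659788781588117
0.14 737 perp [-0.0064  0.      0.0342] z 0.19711451786978734
0.16 279 perp [-0.0056  0.0019  0.0049] z 0.19661865281016982
```

View pics/w7c.png

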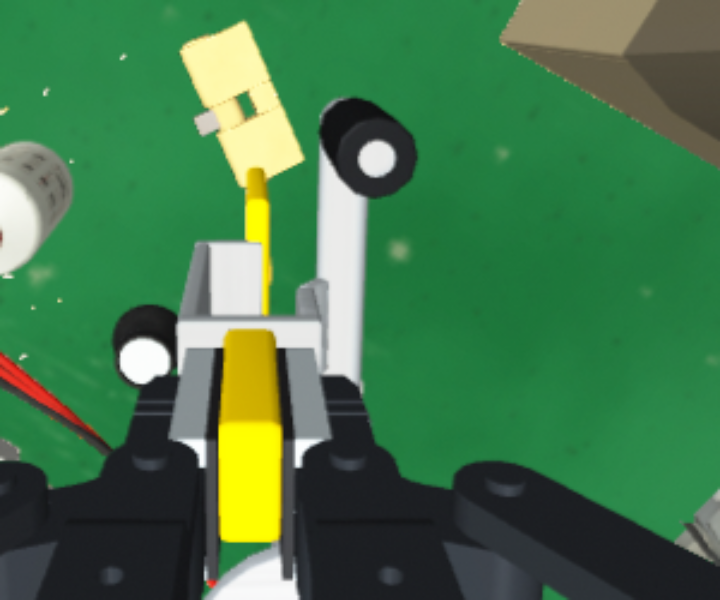

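>>> send_rows --pt "0.8 0 0 0 0 0" --pt "0 0 0 0 0 0"

```text
time_s: 14.8
tool_pos: [0.482, -0.1858, 0.2403]
tcp_rot: [0.342, 0.617, -0.341, 0.622]
wrist_force: [-0.1, 1.0, -1.2]
finger_gap: 0.009
```

Run:
```python
from look import *
look('w8')
```

```text
t 14.8 at [ 0.482  -0.1858  0.2403] yaw 32.3 F [-0.1  1.  -1.2] gap 0.009 q [-0.37  0.22 -0.02  1.33  0.    0.64]
tab in tool: x -0.034793149877695065 0.10305661679670299 y -0.005643671491622263 0.004343024022148315 z -0.021195087090641704 0.010385666541040709
rail pts 1725 along 0.11080136002613439 0.18557950786841643
0.1 42 perp [-0.0079 -0.0068 -0.0047] z 0.1957412628515126
0.12 561 perp [-0.0073 -0.0021  0.0028] z 0.19726271898945857
0.14 802 perp [-0.0071 -0.0006  0.0343] z 0.19932213079969024
0.16 299 perp [-0.0065  0.0013  0.0041] z 0.19716464033682013
```

>>> send_rows --pt "0.1 1.1 0 0 0 0" --pt "0 0 0 0 0 0"

```text
time_s: 15.1
tool_pos: [0.4919, -0.1799, 0.2398]
tcp_rot: [0.342, 0.616, -0.341, 0.622]
wrist_force: [0.4, 0.0, -1.5]
finger_gap: 0.009
```

>>> send_rows --pt "0 1.1 0 0 0 0" --pt "0 0 0 0 0 0" --pt "0 0 0 0 0 0"

```text
time_s: 15.48
tool_pos: [0.502, -0.1735, 0.24]
tcp_rot: [0.342, 0.616, -0.341, 0.622]
wrist_force: [0.2, -0.4, -1.3]
finger_gap: 0.0091
```

Run:
```python
from look import *
p,d,c=look('w9')
cv2.imwrite('pics/w9c.png',cv2.resize(p[100:350,220:520],None,fx=2.4,fy=2.4))
```

```text
t 15.47 at [ 0.502  -0.1735  0.24  ] yaw 32.3 F [ 0.2 -0.4 -1.3] gap 0.0091 q [-0.33  0.24  0.01  1.33  0.    0.67]
tab in tool: x -0.03169196155753044 0.034185958383676406 y -0.00851698874925026 0.0037113448322859672 z -0.047385347940401265 0.010512885158751404
rail pts 1585 along 0.05641979104432158 0.16330498033064636
0.04 66 perp [-0.0069 -0.0017  0.0036] z 0.19641286399849023
0.06 468 perp [-0.0075 -0.0017  0.0042] z 0.19673360398797304
0.12 112 perp [-0.0196 -0.0025  0.0043] z 0.2028880308809839
0.14 817 perp [-0.0188 -0.0009  0.0107] z 0.20147485525666833
0.16 122 perp [-0.0074 -0.0014  0.004 ] z 0.19688268803791265
```

View pics/w9c.png

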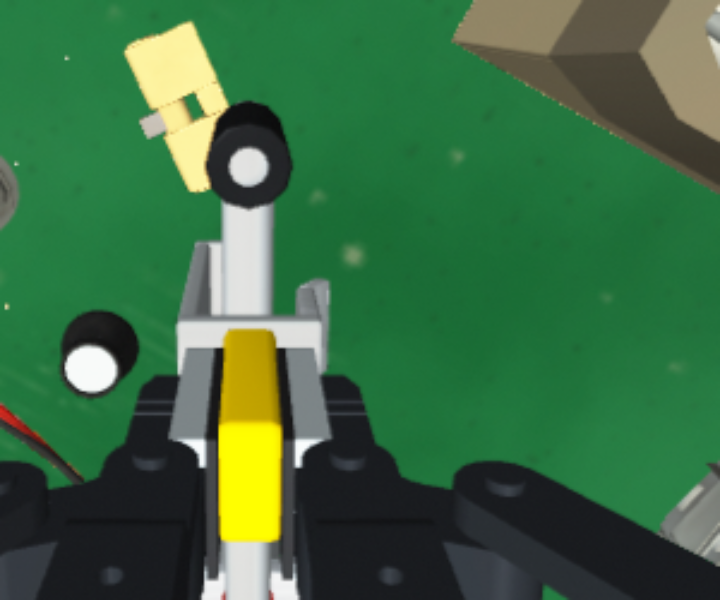

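>>> send_rows --pt "1.0 -0.05 0 0 0 0" --pt "1.0 0 0 0 0 0" --pt "0.7 0 0 0 0 0" --pt "0 0 0 0 0 0"

```text
time_s: 16.02
tool_pos: [0.5016, -0.1741, 0.2114]
tcp_rot: [0.342, 0.616, -0.341, 0.622]
wrist_force: [0.2, 1.2, 7.4]
finger_gap: 0.0093
```

Run:
```python
from look import *
p,d,c=look('w10')
```

```text
t 16.02 at [ 0.5016 -0.1741  0.2114] yaw 32.2 F [0.2 1.2 7.4] gap 0.0093 q [-0.33  0.25 -0.05  1.26  0.    0.67]
tab in tool: x -0.03513675644943093 0.010302568044312373 y -0.007328258269215778 0.0036620310315484818 z -0.046186295569454895 0.009795454607593517
rail pts 2491 along 0.06899380630607616 0.1858834536490911
0.06 310 perp [-0.0076 -0.0017  0.0042] z 0.19657467238602172
0.08 613 perp [-0.0075 -0.0017  0.004 ] z 0.1966745298484271
0.12 18 perp [-0.0151 -0.0145  0.0123] z 0.20149333590077834
0.14 1516 perp [-0.0146 -0.0017  0.0121] z 0.20130623236601627
0.16 27 perp [-0.0068  0.0006  0.004 ] z 0.19668444092729437
```

Run:
```python
from h import *
np.set_printoptions(precision=4,suppress=True)
a=np.radians(122.2);e=np.array([np.cos(a),np.sin(a)])
for n in('scene','side'):
    p=cv2.imread('pics/r5%s.png'%n).astype(float);c=imaging.get_calibration(n)
    ss=np.arange(.03,.185,.001)
    L=[]
    for s in ss:
        acc=[]
        for dz in(0,):
            q=np.r_[np.array([.573,-.292])+s*e,.193+dz]
            u,v=proj(c,q)
            acc.append(cv2.getRectSubPix(p.astype(np.float32),(1,1),(float(u),float(v)))[0,0])
        L.append(np.mean(acc,0))
    L=np.array(L)
    red=np.clip(L[:,2]-L[:,1]-20,0,None); k=ss<.1
    print(n,'red centroid',(red*ss)[k].sum()/red[k].sum(),'edges',ss[k][red[k]>.5*red[k].max()][[0,-1]])
    br=L.mean(1);k=(ss>.095)&(ss<.13);print('white',list(zip(ss[k].round(3),br[k].round(0)))[::1])
```

```text
scene red centroid 0.04936720642292019 edges [0.043 0.055]
white [(np.float64(0.095), np.float32(212.0)), (np.float64(0.096), np.float32(211.0)), (np.float64(0.097), np.float32(210.0)), (np.float64(0.098), np.float32(210.0)), (np.float64(0.099), np.float32(209.0)), (np.float64(0.1), np.float32(209.0)), (np.float64(0.101), np.float32(208.0)), (np.float64(0.102), np.float32(208.0)), (np.float64(0.103), np.float32(209.0)), (np.float64(0.104), np.float32(209.0)), (np.float64(0.105), np.float32(209.0)), (np.float64(0.106), np.float32(209.0)), (np.float64(0.107), np.float32(212.0)), (np.float64(0.108), np.float32(226.0)), (np.float64(0.109), np.float32(241.0)), (np.float64(0.11), np.float32(248.0)), (np.float64(0.111), np.float32(249.0)), (np.float64(0.112), np.float32(250.0)), (np.float64(0.113), np.float32(242.0)), (np.float64(0.114), np.float32(234.0)), (np.float64(0.115), np.float32(226.0)), (np.float64(0.116), np.float32(219.0)), (np.float64(0.117), np.float32(212.0)), (np.float64(0.118), np.float32(209.0)), (np.float64(0.119), np.float32(208.0)), (np.float64(0.12), np.float32(207.0))
[... 1112 characters left out ...]
, np.float32(197.0)), (np.float64(0.113), np.float32(188.0)), (np.float64(0.114), np.float32(180.0)), (np.float64(0.115), np.float32(174.0)), (np.float64(0.116), np.float32(169.0)), (np.float64(0.117), np.float32(165.0)), (np.float64(0.118), np.float32(163.0)), (np.float64(0.119), np.float32(162.0)), (np.float64(0.12), np.float32(162.0)), (np.float64(0.121), np.float32(162.0)), (np.float64(0.122), np.float32(163.0)), (np.float64(0.123), np.float32(164.0)), (np.float64(0.124), np.float32(165.0)), (np.float64(0.125), np.float32(164.0)), (np.float64(0.126), np.float32(163.0)), (np.float64(0.127), np.float32(162.0)), (np.float64(0.128), np.float32(162.0)), (np.float64(0.129), np.float32(162.0))]
```

>>> send_rows --pt "-0.1 0 0 0 0 0" --pt "0 0 0 0 0 0" --pt "0 0 0 0 0 0"

```text
time_s: 16.45
tool_pos: [0.5013, -0.1741, 0.2118]
tcp_rot: [0.342, 0.616, -0.341, 0.622]
wrist_force: [0.1, -0.1, -0.7]
finger_gap: 0.009
```

Run:
```python
from look import *
plan([])
p,d,c=snap('scene','s11')
u,v=map(int,proj(c,[.52,-.2,.17]))
cv2.imwrite('pics/s11c.png',cv2.resize(p[v-65:v+65,u-80:u+80],None,fx=4,fy=4))
```

```text
t 16.45 at [ 0.5013 -0.1741  0.2118] yaw 32.2 F [ 0.1 -0.1 -0.7] gap 0.009 q [-0.33  0.25 -0.05  1.26  0.    0.67]
```

View pics/s11c.png

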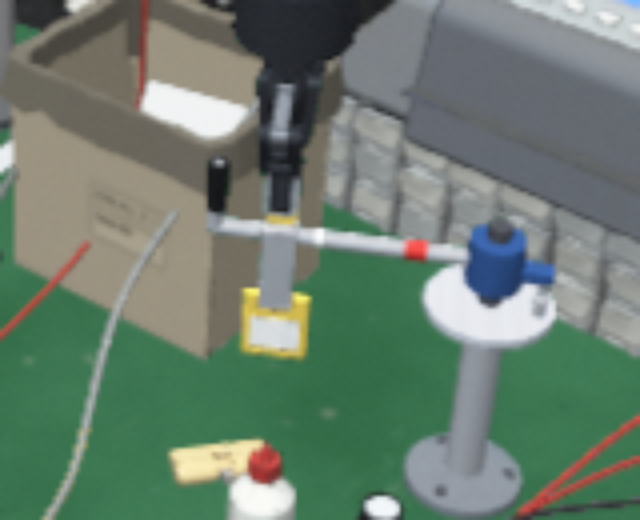

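>>> send_rows --pt "0 0 1.5 0 0 0" --pt "0 0 1.5 0 0 0" --pt "0 0 0 0 0 0"

```text
time_s: 16.88
tool_pos: [0.5188, -0.2018, 0.2118]
tcp_rot: [0.342, 0.616, -0.341, 0.622]
wrist_force: [0.4, 0.2, -0.9]
finger_gap: 0.009
```

```bash
cat > along.py <<'E'
from h import *
def al():
    plan([]);x,y,z=arm.get_state()['tool_pos'];a=np.radians(122.2);e=np.array([np.cos(a),np.sin(a)]);n=np.array([-e[1],e[0]]);o=np.array([x-.573,y+.292]);print('along',(o@e).round(4),'perp',(o@n).round(4),'(rail -.0017)')
E
python3 -c "
from along import *;al()"
```

```text
t 16.88 at [ 0.5188 -0.2018  0.2118] yaw 32.2 F [ 0.4  0.2 -0.9] gap 0.009 q [-0.37  0.29  0.01  1.28  0.    0.64]
along 0.1052 perp -0.0023 (rail -.0017)
```

>>> send_rows --pt "0 0 1.4 0 0 0" --pt "0 0 1.4 0 0 0" --pt "0 0 1.4 0 0 0" --pt "0 0 0 0 0 0"

```text
time_s: 17.38
tool_pos: [0.5431, -0.2405, 0.2117]
tcp_rot: [0.342, 0.616, -0.341, 0.622]
wrist_force: [0.0, -1.5, -0.1]
finger_gap: 0.0093
```

Run:
```python
from along import *
al()
for n in('scene','wrist'):
    p,d,c=snap(n,n+'12')
    if n=='scene':
        u,v=map(int,proj(c,[.54,-.25,.18])); cv2.imwrite('pics/s12c.png',cv2.resize(p[v-50:v+40,u-60:u+60],None,fx=6,fy=6,interpolation=2))
```

```text
t 17.38 at [ 0.5431 -0.2405  0.2117] yaw 32.2 F [ 0.  -1.5 -0.1] gap 0.0093 q [-0.42  0.36  0.11  1.31  0.    0.59]
along 0.0595 perp -0.0021 (rail -.0017)
```

View pics/s12c.png

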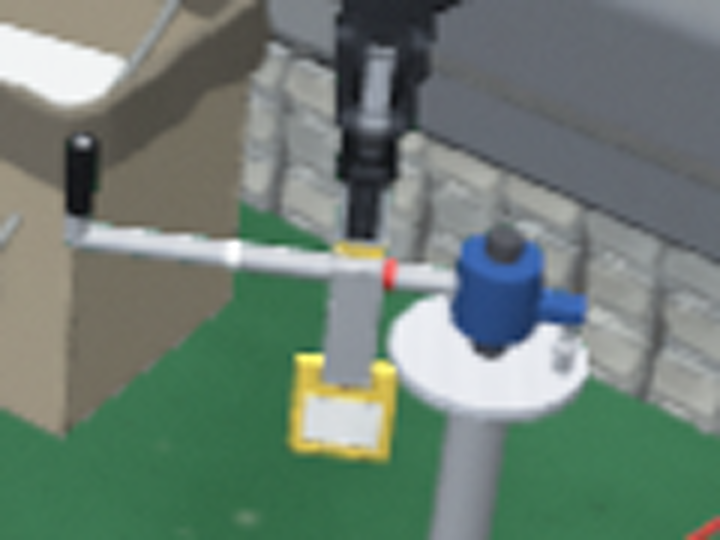

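View pics/wrist12.png

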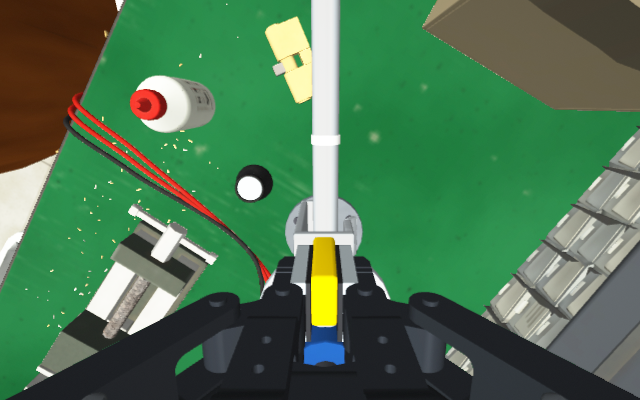

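```bash
cat > chk.py <<'E'
from h import *
def chk(tag):
    p0,d,c=snap('scene',tag);P=cloud(c,d);p=p0.astype(int);b,g,r=p[...,0],p[...,1],p[...,2]
    a=np.radians(122.2);e=np.array([np.cos(a),np.sin(a)]);n=np.array([-e[1],e[0]]);O=P[...,:2]-[.573,-.292];al=O@e;pe=O@n;Z=P[...,2]
    K=c['camera_matrix'];px=0.9/K[0,0]
    leg=(abs(pe-.012)<.006)&(Z>.145)&(Z<.18)&(al>.03)&(al<.17)&(abs(r-b)<40)
    tag_=(abs(pe)<.015)&(Z>.08)&(Z<.139)&(al>.02)&(al<.17)&(d>0)&((r>b+60)|(r>150))
    for nm,m in(('leg',leg),('tag',tag_)):
        if m.sum():
            q=al[m];print(nm,m.sum(),'along',np.percentile(q,[1,99]).round(4),'mid of rows',np.median([ (al[i][m[i]].min()+al[i][m[i]].max())/2 for i in np.nonzero(m.any(1))[0]]).round(4))
            print('   top z',Z[m].max().round(4),'perp',np.median(pe[m]).round(4))
    red=(Z>.185)&(Z<.2)&(r>g+70)&(al>.03)&(al<.1)
    if red.sum(): print('red vis',al[red].min().round(4),al[red].max().round(4))
    u,v=map(int,proj(c,[.54,-.25,.18])); cv2.imwrite('pics/%sc.png'%tag,cv2.resize(p0[v-50:v+40,u-60:u+60],None,fx=6,fy=6,interpolation=2))
E
python3 -c "
from chk import *;chk('s13')"
```

```text
leg 105 along [0.0316 0.0686] mid of rows 0.0547
   top z 0.1798 perp 0.0115
tag 212 along [0.0366 0.0788] mid of rows 0.0577
   top z 0.139 perp -0.002
red vis 0.043 0.046
```

>>> send_rows --pt "0 0 0.35 0 0 0" --pt "0 0 0.3 0 0 0" --pt "0 0 0 0 0 0"

```text
time_s: 17.9
tool_pos: [0.5454, -0.2442, 0.2122]
tcp_rot: [0.342, 0.617, -0.341, 0.622]
wrist_force: [0.8, 0.3, -0.6]
finger_gap: 0.0093
```

```bash
python3 -c "
from along import *;al()
from chk import *;chk('s14')"
```

```text
t 17.9 at [ 0.5454 -0.2442  0.2122] yaw 32.3 F [ 0.8  0.3 -0.6] gap 0.0093 q [-0.42  0.36  0.12  1.32  0.    0.59]
along 0.0551 perp -0.0021 (rail -.0017)
leg 109 along [0.0311 0.063 ] mid of rows 0.052
   top z 0.18 perp 0.0111
tag 209 along [0.031  0.0735] mid of rows 0.0522
   top z 0.1389 perp -0.0024
```

View pics/s14c.png

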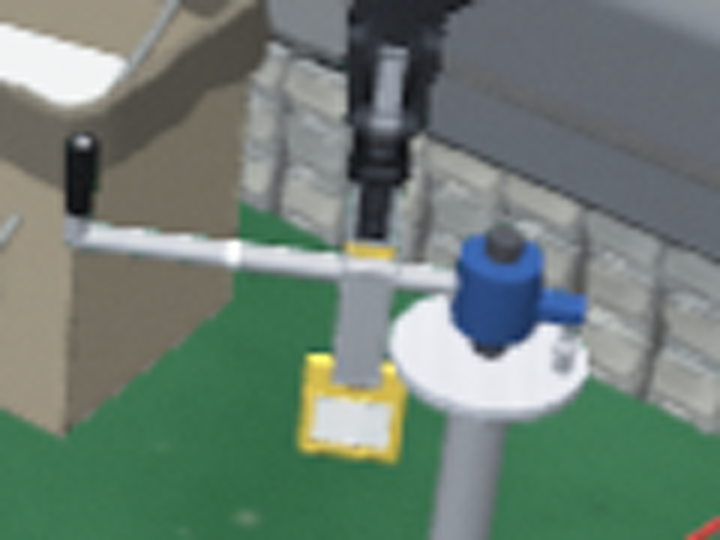

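>>> send_rows --pt "0 0 0.15 0 0 0" --pt "0 0 0 0 0 0"

```text
time_s: 18.2
tool_pos: [0.5461, -0.2453, 0.2122]
tcp_rot: [0.342, 0.617, -0.341, 0.622]
wrist_force: [0.1, 0.1, -1.2]
finger_gap: 0.0091
```

```bash
python3 -c "
from along import *;al()
from chk import *;chk('s15')"
```

```text
t 18.2 at [ 0.5461 -0.2453  0.2122] yaw 32.3 F [ 0.1  0.1 -1.2] gap 0.0091 q [-0.42  0.37  0.12  1.32  0.    0.58]
along 0.0538 perp -0.0021 (rail -.0017)
leg 108 along [0.0314 0.0614] mid of rows 0.0487
   top z 0.1795 perp 0.0113
tag 209 along [0.0299 0.0718] mid of rows 0.0509
   top z 0.139 perp -0.0022
```

>>> send_rows --pt "0.05 0 0 0 0 0" --pt "0 0 0 0 0 0"

```text
time_s: 18.5
tool_pos: [0.5462, -0.2453, 0.2118]
tcp_rot: [0.342, 0.617, -0.341, 0.622]
wrist_force: [1.0, 0.0, -0.6]
finger_gap: 0.0093
```

>>> send_rows --pt "0 0 0 0 0 0" --pt "0 0 0 0 0 0" --pt "0 0 0 0 0 0" --pt "0 0 0 0 0 0" --claw 0.35

```text
time_s: 19.0
tool_pos: [0.5463, -0.2453, 0.2121]
tcp_rot: [0.342, 0.616, -0.341, 0.622]
wrist_force: [0.4, -0.4, -0.3]
finger_gap: 0.0297
```

```bash
python3 -c "
from along import *;al()
p,d,c=snap('wrist','w16');cv2.imwrite('pics/w16c.png',p[120:400,160:500])"
```

```text
t 19.0 at [ 0.5463 -0.2453  0.2121] yaw 32.3 F [ 0.4 -0.4 -0.3] gap 0.0297 q [-0.42  0.37  0.12  1.32  0.    0.58]
along 0.0538 perp -0.0023 (rail -.0017)
```

View pics/w16c.png

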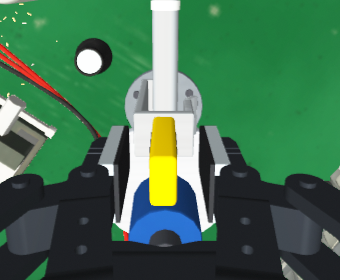

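Clear of the tab on both sides. Withdraw straight up, slowly first.

>>> send_rows --pt "-1.5 0 0 0 0 0" --pt "-2 0 0 0 0 0" --pt "-3 0 0 0 0 0" --pt "-4 0 0 0 0 0" --pt "-3 -3 0 0 0 0"

```text
time_s: 19.68
tool_pos: [0.5195, -0.2601, 0.3524]
tcp_rot: [0.341, 0.617, -0.34, 0.622]
wrist_force: [-0.4, -0.9, -0.3]
finger_gap: 0.0298
```

>>> send_rows --pt "0 -4 0 0 0 0" --pt "0 -4 0 0 0 0" --pt "0 -2 0 0 0 0" --pt "0 0 0 0 0 0"

```text
time_s: 20.18
tool_pos: [0.433, -0.316, 0.359]
tcp_rot: [0.341, 0.614, -0.34, 0.625]
wrist_force: [-0.1, -0.7, -0.8]
finger_gap: 0.0299
```

```bash
python3 -c "
from along import *;al()
from chk import *;chk('s17')
from rail import rail; rail('r17')
p,d,c=snap('wrist','w17')"
```

```text
t 20.18 at [ 0.433 -0.316  0.359] yaw 32.4 F [-0.1 -0.7 -0.8] gap 0.0299 q [-0.63  0.24  0.31  1.63  0.    0.37]
along 0.0543 perp 0.1313 (rail -.0017)
leg 102 along [0.0312 0.062 ] mid of rows 0.0504
   top z 0.179 perp 0.0108
tag 213 along [0.0306 0.073 ] mid of rows 0.0518
   top z 0.1389 perp -0.0029
scene 276 dir 120.76449267252302 perp off pivot 0.004322823582774457
```

View pics/s17c.png

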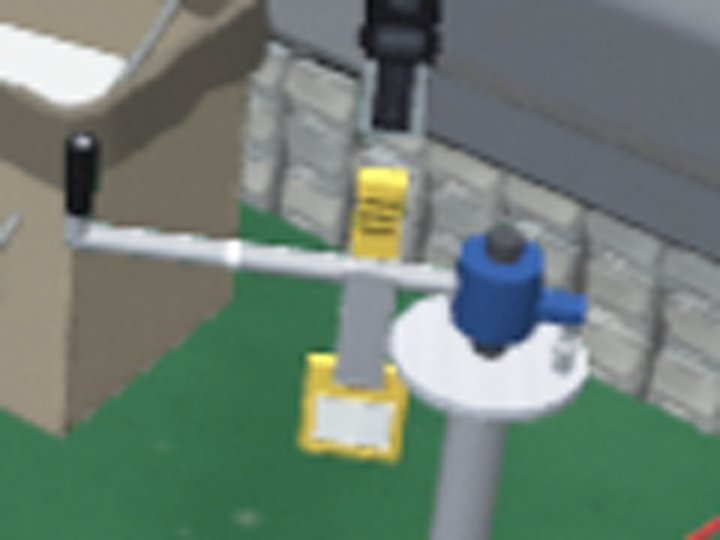

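View pics/r17sidec.png

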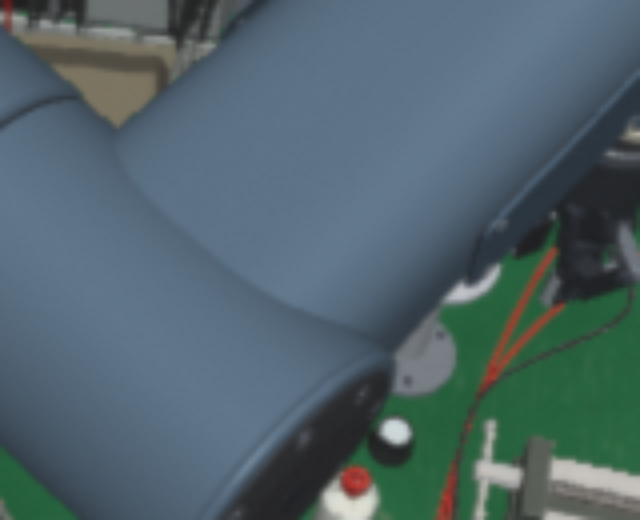

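View pics/w17.png

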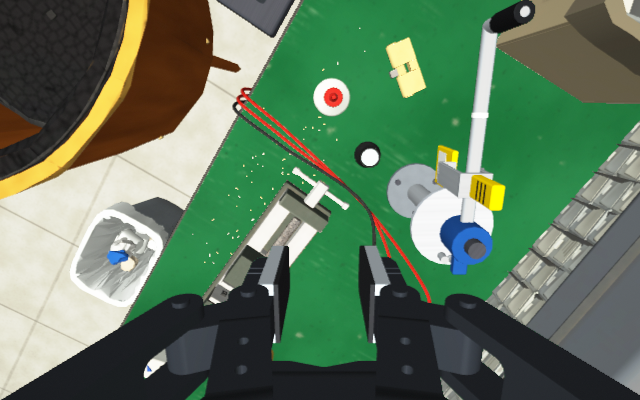

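Run:
```python
from h import *
p=cv2.imread('pics/wrist0.png') if 0 else cv2.imread('pics/w17.png')
cv2.imwrite('pics/w17c.png',cv2.resize(p[130:280,390:530],None,fx=4,fy=4,interpolation=2))
p,d,c=snap('wrist','w18');P=cloud(c,d);q=p.astype(int);b,g,r=q[...,0],q[...,1],q[...,2]
a=np.radians(122.2);e=np.array([np.cos(a),np.sin(a)]);n=np.array([-e[1],e[0]]);O=P[...,:2]-[.573,-.292];al=O@e;pe=O@n;Z=P[...,2]
def s(nm,m): print(nm,m.sum(),np.percentile(al[m],[2,50,98]).round(4),np.percentile(pe[m],[2,98]).round(4),np.median(Z[m]).round(4))
near=(al>0)&(al<.2)&(abs(pe)<.03)
s('tabtop',near&(r>150)&(g>120)&(b<90)&(Z>.235))
s('saddle',near&(Z>.199)&(Z<.206)&(abs(r-b)<30)&(al<.1)&(al>.03))
rl=near&(Z>.19)&(Z<.2)&(abs(pe)<.004)
br=q.mean(2); k=rl&(al>.09)&(al<.135)
for x in np.arange(.1,.125,.002):
    m=k&(al>=x)&(al<x+.002); print(round(x,3),br[m].mean().round(0) if m.any() else None,end=' ')
s('grip',(al>.15)&(abs(pe)<.03)&(Z>.23)&(Z<.25)&(al<.2))
s('disc',(Z>.15)&(Z<.163)&(al>-.06)&(al<.06)&(abs(pe)<.06)&(b>150))
print('red near rail',(near&(r>g+70)&(b<100)&(g<100)).sum())
```

```text
tabtop 411 [0.044  0.054  0.0629] [-0.0046  0.0049] 0.2411
saddle 341 [0.042  0.0552 0.0636] [-0.0129  0.0133] 0.2005
0.1 229.0 0.102 230.0 0.104 231.0 0.106 232.0 0.108 237.0 0.11 255.0 0.112 254.0 0.114 234.0 0.116 233.0 0.118 231.0 0.12 232.0 0.122 230.0 0.124 232.0 grip 581 [0.1727 0.1789 0.186 ] [-0.0074  0.0058] 0.2393
disc 2679 [-0.0345  0.0087  0.0361] [-0.0397  0.0384] 0.1576
red near rail 0
```

View pics/w17c.png

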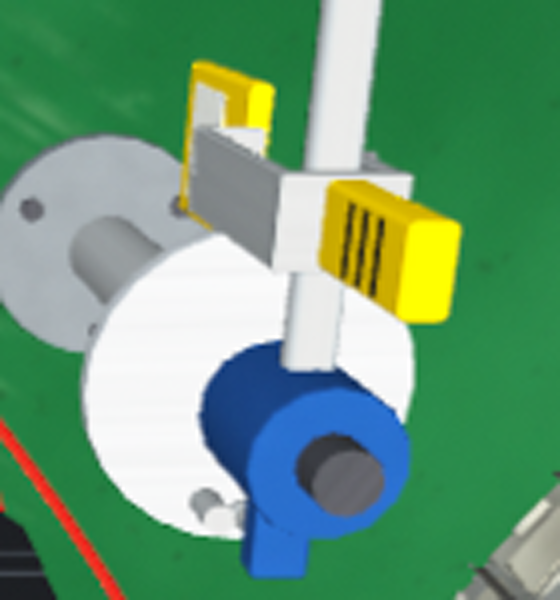

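Run:
```python
from h import *
a=np.radians(122.2);e=np.array([np.cos(a),np.sin(a)]);n=np.array([-e[1],e[0]])
for t in('w6','w7','w8','w9','w10'):
    f=np.load(t+'.npz');c=dict(camera_matrix=f['K'],cam_to_world=f['T']);P=cloud(c,f['d']);q=f['p'].astype(int);b,g,r=q[...,0],q[...,1],q[...,2]
    O=P[...,:2]-[.573,-.292];al=O@e;pe=O@n;Z=P[...,2]
    m=(r>g+70)&(r>b+70)&(abs(pe)<.012)&(al>.02)&(al<.1)&(Z>.18)&(Z<.205)
    if m.any():
        v,u=np.nonzero(m);print(t,m.sum(),np.percentile(al[m],[1,99]).round(4),u.min(),u.max(),v.min(),v.max())
# scene, both frames: fine edges of red using r5scene and saddle edges in s17
```

```text
w9 274 [0.047  0.0575] 313 333 348 366
```

Run:
```python
from h import *
snap('scene','end')
for q in('blue_hanger','flux_bottle','loupe','grey_cup','yellow_hanger'): print(q,[(np.round(o['centre'],3).tolist(),round(o['score'],2)) for o in finder.boxes_of('scene',q)][:2])
print(arm.get_state()['time_s'],arm.hand_in())
```

```text
blue_hanger [([0.46, 0.165, 0.106], 0.79)]
flux_bottle [([0.392, -0.256, 0.064], 0.62)]
loupe [([0.481, -0.292, 0.023], 0.56)]
grey_cup [([0.497, 0.28, 0.042], 0.76)]
yellow_hanger [([0.54, -0.246, 0.157], 0.91), ([0.528, 0.458, 0.014], 0.67)]
the job is handed in; nothing more can be done
20.725 None
```

The job is done and handed in at about 20.7 s of the 61 s allowed; no verdict was reported.

**Rail:** I pushed it out with closed fingers on the end grip. It stopped moving when the push force rose to about 26 N. It kept the same direction, about 122°, after I let go. I took that as fully home, since the joint value can't be read directly.

**Yellow hanger:** I unhooked it through its side mouth and hooked it on the rail at about 138 mm, outside the white ring. Then I slid it in along the rail without lifting it off, let go and backed the arm clear.

**Last checks:**
- **Position:** the hanger hangs upright, its saddle covering the red ring. Two cameras put its centre 2.4 to 2.8 mm outside the ring's middle, within the 6 mm limit. They differ by about 1.5 mm on its absolute position.
- **Rail angle:** a final fit from the scene camera read 120.8° with the hanger now in the fitted region. The grip's position in the wrist view still matches 122°.
- **Side camera:** the arm blocked its view of the rail at the end, so it gave no final check.
- **Other things:** the blue hanger, flux bottle, loupe and cup read within about 8 mm of their starting positions, which is near the detector's accuracy. I did not re-measure the screwdriver or the two lock cylinders; no move went near them.

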